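# Make-up table: draw the lamp in one hole, clear the turntable, zero the timer

### The arm

A 6-joint arm with a two-finger parallel gripper is mounted at the origin on the work surface. World frame = base frame: x ahead of the robot, y to its left, z up, the work surface at z = 0. Lengths are in mm, angles in rad, forces in N, time in s.
With the tool pointing down it reaches from about 350 to 875 mm from the base axis. Payload 4.2 kg.
Tool frame: the origin (TCP) lies on the centre line of the jaws, within the pads' length; the fingertips stand r.nose_length ahead of it and the grasp point (between the pads) is the TCP (r.nose_length is the distance from the TCP to the fingertips, in mm); z points along the fingers, x is the direction in which the jaws open and shut, and the axes are right-handed (so a half turn about z gives the same grasp; the last joint's range is limited). The gripper opens to 85 mm and grips with 20 to 120 N. Pads are 22 mm wide; open, the fingers measure 114 mm over their backs; the gripper's body (76 mm by 85 mm) begins 54 mm behind the grasp point. The pads swing forward as they close: fully open they stand 13 mm farther back than shut.
Start: joints at [1.571, 0.385, 0.008, 0, -1.194, -0.259], TCP at [159.919, 604.173, 250.312] pointing down, gripper open.
Joint ranges: [-3.14, 3.14], [-1.21, 2.06], [-1.07, 1.41], [-3.16, 2.05], [-2.99, -0.16], [-3.1, 3.1]. Speed limits (rad/s): [2.79, 2.79, 3.14, 3.14, 3.14, 3.14].

### API

Orientations are given as a unit quaternion [x, y, z, w].
In Python, from plant import get_state, cams, workorder, finder, r gives the robot as it stands.
- The arm moves only by the shell command python3 -m handwheel 'ROWS' [FORCE]. ROWS is JSON, a list of rows, each a list of 3 entries, a list of its own where there are three numbers: the shift along the tool's x, y, z in cm, then the turn about the tool's z in degrees, then the finger opening in cm, from 0 to 8.54. In form: [[[dx, dy, dz], yaw, fingers], ...]. A call has exactly 8 rows; each row is the pose to reach, as a shift and turn from the pose commanded when the call began, along the tool's axes at that moment; what a row does not reach only later rows make up. A row lasts 1/10 s, in which the tool goes at most 50 mm and 8.59 degrees, less where a joint would pass 70% of its speed; a pose out of reach is approached as far as the arm can. A call with a gripper value outside its range is refused whole. The fingers move at their own pace and stop on an object; FORCE is the grip in N (left out, the last holds). Time passes only in rows, so rows that repeat a pose let the fingers close, or fill a call up. It gives the time, the measured TCP pose, the force and the opening at its end, in the units of the state.
- get_state(): the state, without advancing time (a new reading comes with each control period).
- cams.snapshot(name): name is "side" or "top"; returns the picture (420x560x3 uint8, red, green, blue); there is no depth.
- cams.get_calibration(name): a dict with "camera_matrix" (3x3 intrinsics, pixels), "R" (3x3) and "t" (3): a world point X has camera coordinates R X + t. Camera axes: x right, y down, z forward; pixel columns grow to the right and rows downward; lengths in mm; the calibration is good to about 2 mm. A picture is of the moment at which its call begins. get_calibration takes no time and is no camera call.
- workorder.job_done(): hands the job in, once; it reports no verdict.
Trained networks look in the newest picture that a camera, given by its name, has taken for a name from the list of things; names that differ only in an ending like _2 or _b are one class to them, and where a whole thing is asked for, a point or a joint stands for the part that bears it (a point fixed in the world has none). Each returns a list of dicts, best first, with "conf" (0 to 1); they miss things now and then, are a little off and sometimes report something else, mostly with a low value. They report only what shows in the picture. A call takes as long as a camera call. They do not tell look-alikes from the thing itself.
- finder.recognise(query, camera): "position" ([row, column] in pixels, amid what is visible of it).
- finder.masks_of(query, camera): "pixels" (420x560 bool, what is visible of it) and "position" ([row, column] in pixels, amid what is visible of it).
The state is a dict: "time_s": time; "joints": joint angles; "joint_vel": joint speeds; "joint_efforts": joint torques, N m; "tool_pos": TCP position; "tcp_rot": TCP orientation; "force": force on the tool from outside, world axes, zero at the start; "moment": the same for the moment, N m; "grip_width": finger opening in mm.
Only numpy, scipy, OpenCV 4.12 (cv2) and the standard library are available. Lean on these libraries where they do the work, as an engineer would, in place of code of your own. Each camera call takes 0.05 s, during which the arm holds its last target.

### The job

Get the make-up table ready for the next client. First draw the lamp in by one hole: press the brass spring pin flush and slide the aluminium sleeve towards its post until the pin springs out of the next hole. Then take every jar and bottle off the turntable and stand each one upright in the black case tray, one to a compartment, leaving the pots that are already there; last of all turn the red timer's knob anticlockwise back to its zero stop, and disturb nothing else on the table.

Things in the scene. Friction and masses are not known exactly. Their poses are not given: they have to be found in the camera images.
- lamp_stand: fixed stand of a telescopic lamp boom: round foot 110 mm across, post 112 mm tall; origin at the centre of the foot's underside, on the table, z up. From the post a level tube runs along the stand's own -x at 100 mm height; over it slides an aluminium sleeve, 30 x 30 mm outside, with a white lamp head (75 mm wide, 22 mm thick) at its free end
- sleeve (a joint): sleeve of the boom, in m: grows along the stand's +x (in, towards the post). Starts near 0, the pin in its first hole; the next hole is at 0.050, a third at 0.100 (14 mm wide, in its -y side, wall 2.5 mm). At 0 it reaches 30 mm from the pin on the post side, 130 mm on the lamp side. Locked while the pin is out; with the pin flush 10 to 15 N slide it over the pin, then about 2 N
- pin (a joint): spring detent pin, in m: 0 = out, 8 mm proud of the sleeve's side; 0.008 = flush; 0.0105 = under the wall. Pressed along the stand's +y, 1.6 N at first, 4.8 N when flush. Closing the gripper across sleeve and pin (38 mm, then 30 mm) presses it flush, and moving that grip along carries the sleeve. It springs out when a hole that no finger covers comes over it
- pin_tip (a point): tip of the brass pin (12 mm in diameter, round end), on its axis: moves along the stand's +y when pressed, but never along the tube. At rest it lies at (-170, -23, 100) mm in the stand's frame
- turntable: fixed foot of a passive turntable; origin at the centre of its underside on the table. On it a pink-topped round platter 250 mm across, top face 36 mm above the table, spins freely at a touch
- jar_pink: closed upright cylinder, 56 mm in diameter and 62 mm tall, pink jar with a white lid; origin at the centre of its underside, z axis up through its lid; about 110 g, its thick glass base makes it bottom-heavy. Starts standing on the turntable. May be absent (then None)
- jar_cream: closed upright cylinder, 56 mm in diameter and 62 mm tall, cream jar with a brass lid; origin at the centre of its underside, z axis up through its lid; about 110 g, its thick glass base makes it bottom-heavy. Starts standing on the turntable. May be absent (then None)
- bottle_amber: closed upright cylinder, 56 mm in diameter and 78 mm tall, amber bottle with a black cap; origin at the centre of its underside, z axis up through its lid; about 110 g, its thick glass base makes it bottom-heavy. Starts standing on the turntable. May be absent (then None)
- bottle_sage: closed upright cylinder, 56 mm in diameter and 78 mm tall, sage green bottle with a white cap; origin at the centre of its underside, z axis up through its lid; about 110 g, its thick glass base makes it bottom-heavy. Starts standing on the turntable. May be absent (then None)
- case_tray: fixed black open tray, 185 mm along its x, 275 mm along its y and 28 mm high, floor and walls 5 mm thick, dividers 25 mm high, so two by three compartments 85 mm square; origin at the centre of its underside on the table, axes along its sides; the compartments' centres lie at x = +-45 and y = -90, 0, 90 mm, their floor 5 mm up
- pot_white: low cosmetics pot, 60 mm in diameter and 42 mm tall, all white; origin at the centre of its underside, z up. It already stands in one compartment of the case tray and stays in the tray. One or two of the three pots are present (an absent one is None)
- pot_blue: low cosmetics pot, 60 mm in diameter and 42 mm tall, white with a blue lid; origin at the centre of its underside, z up. It already stands in one compartment of the case tray and stays in the tray. One or two of the three pots are present (an absent one is None)
- pot_rose: low cosmetics pot, 60 mm in diameter and 42 mm tall, white with a pink lid; origin at the centre of its underside, z up. It already stands in one compartment of the case tray and stays in the tray. One or two of the three pots are present (an absent one is None)
- timer: fixed red session timer, 90 x 90 x 40 mm, white dial on top; origin at the centre of its underside on the table. The zero mark, a red bar, lies on the dial's own -x side
- timer_knob (a joint): the timer's knob, in rad: 0 = at its zero stop (a hard stop, white stripe at the red mark), grows clockwise seen from above up to 3.0; stays where it is left; friction about 0.03 N m
- timer_knob_grip (a point): on the knob's axis at the height to grip, 78 mm above the table and 8 mm below the top of the knob. The knob's grip is an upright bar 42 mm long along this point's x axis, 14 mm thick along its y, 32 mm tall, over a disc whose top lies 23 mm below this point; it turns with the knob
- compact: black round compact, 70 mm across and 18 mm high; origin under its centre. Bystander: leave it where it stands.
- spray_bottle: clear spray bottle, 52 mm across and 130 mm tall; origin under its centre. Bystander: leave it where it stands.
- powder_box: flat carton 100 x 60 x 30 mm; origin under its centre. Bystander: leave it where it stands.
Mind the look-alikes: they are no part of the job. What is shaped like the jar_cream but purple is not meant.

How it is judged (in metres and radians):
On the way, in this order (a step that is already met when the one before it is completed fails the run):
1. the lamp is drawn in by one hole and the pin has sprung out of the next hole (value of joint sleeve between 0.046 and 0.054 m and value of joint pin below 0.003 m), for 0.2 s.
2. every jar and bottle stands upright in the case tray, one to a compartment (x of jar_pink in the frame of case_tray between -0.075 and 0.075 m and y of jar_pink in the frame of case_tray between -0.12 and 0.12 m and z of jar_pink in the frame of case_tray between 0 and 0.013 m and angle between each of jar_pink, jar_cream, bottle_amber, bottle_sage, pot_white, pot_blue, pot_rose's own z axis and vertical below 0.2 rad and x of jar_cream in the frame of case_tray between -0.075 and 0.075 m and y of jar_cream in the frame of case_tray between -0.12 and 0.12 m and z of jar_cream in the frame of case_tray between 0 and 0.013 m and x of bottle_amber in the frame of case_tray between -0.075 and 0.075 m and y of bottle_amber in the frame of case_tray between -0.12 and 0.12 m and z of bottle_amber in the frame of case_tray between 0 and 0.013 m and x of bottle_sage in the frame of case_tray between -0.075 and 0.075 m and y of bottle_sage in the frame of case_tray between -0.12 and 0.12 m and z of bottle_sage in the frame of case_tray between 0 and 0.013 m and x of pot_white in the frame of case_tray between -0.075 and 0.075 m and y of pot_white in the frame of case_tray between -0.12 and 0.12 m and z of pot_white in the frame of case_tray between 0 and 0.013 m and x of pot_blue in the frame of case_tray between -0.075 and 0.075 m and y of pot_blue in the frame of case_tray between -0.12 and 0.12 m and z of pot_blue in the frame of case_tray between 0 and 0.013 m and x of pot_rose in the frame of case_tray between -0.075 and 0.075 m and y of pot_rose in the frame of case_tray between -0.12 and 0.12 m and z of pot_rose in the frame of case_tray between 0 and 0.013 m and horizontal distance between jar_pink and jar_cream above 0.055 m and horizontal distance between each of jar_pink, jar_cream and bottle_amber above 0.055 m and horizontal distance between each of jar_pink, jar_cream, bottle_amber and bottle_sage above 0.055 m and horizontal distance between each of jar_pink, jar_cream, bottle_amber, bottle_sage and pot_white above 0.055 m and horizontal distance between each of jar_pink, jar_cream, bottle_amber, bottle_sage, pot_white and pot_blue above 0.055 m and horizontal distance between each of jar_pink, jar_cream, bottle_amber, bottle_sage, pot_white, pot_blue and pot_rose above 0.055 m), for 0.2 s.
3. the timer's knob is back at its zero stop (value of joint timer_knob below 0.08 rad), for 0.2 s.
At the end, for the whole second after the job is handed in: Sleeve at the next hole (0.050 m within 4 mm), pin out within 3 mm; every jar, bottle and pot present upright (within 0.2 rad) on the floor of the case tray, at rest, no two in one compartment (centres over 55 mm apart); timer knob within 0.08 rad of its zero stop (all of step 1 and all of step 2 and value of joint timer_knob below 0.08 rad and linear speed of each of jar_pink, jar_cream, bottle_amber, bottle_sage below 0.03 m/s); the robot touches nothing.
It fails at once if a bystander (compact, spray bottle or powder box) is moved by more than 30 mm (distance of any of compact, spray_bottle, powder_box from where it was at the start of the episode above 0.03 m).
Of jar_pink, jar_cream, bottle_amber, bottle_sage only 3 to 4 are there at a start; the rules pass over those that are not, and their reading is None.
Of pot_white, pot_blue, pot_rose only 1 to 2 are there at a start; the rules pass over those that are not, and their reading is None.
At some moment in a run one of jar_pink, jar_cream, bottle_amber, bottle_sage may be knocked a few centimetres aside while the robot is not near it.
Once in a run the grip may slacken for a moment while it holds something.
It also fails if it takes over 210 s, if anything falls off the work surface, if the arm or the gripper's body presses on something with over 40 N, if the wrist force passes 120 N, or if a joint passes its speed limit or range.

## Working session

There is one attempt and no reset: what is moved stays moved. The work goes in short steps, Python scripts to look and compute and a shell command to move; the robot and the scene stay as the last step left them, time stands still between calls to the robot, and variables do not carry over. Pictures are saved under pics/ and viewed, and the job is handed in when it is done.

```bash
ls; mkdir -p pics
python3 - <<'E'
from plant import get_state, cams, workorder, finder, r
import cv2
print(get_state()); print(r.nose_length)
for n in("side","top"):
    im=cams.snapshot(n); cv2.imwrite(f"pics/{n}0.png",im[:,:,::-1]); print(cams.get_calibration(n))
E
```

```text
pics
{'time_s': 0.0, 'joints': array([ 1.57061866e+00,  3.85577295e-01,  6.63068568e-03, -4.76154748e-04,
       -1.19401246e+00, -2.58597149e-01]), 'joint_vel': array([ 0.00014133, -0.00041901,  0.00012666,  0.00030454,  0.0006691 ,
       -0.00108807]), 'joint_efforts': array([-5.09837664e-04, -3.92291379e+01,  1.88399023e+01,  4.18629795e+00,
       -4.57428003e-03,  7.43120637e-06]), 'tool_pos': array([159.78384137, 603.67162381, 249.21431738]), 'tcp_rot': array([-6.09890532e-01,  7.92484903e-01, -7.21790963e-04, -8.35072673e-04]), 'force': array([ 0.11621543, -0.5097017 , -0.78357132]), 'moment': array([-0.03650466, -0.01791786,  0.00123187]), 'grip_width': 85.37252365656482}
19.0
{'camera_matrix': array([[446.1663453 ,   0.        , 279.49142019],
       [  0.        , 446.1663453 , 215.01215717],
       [  0.        ,   0.        ,   1.        ]]), 'R': array([[ 0.90238584, -0.4303883 ,  0.02158036],
       [-0.22493226, -0.51314316, -0.82830524],
       [ 0.3675667 ,  0.7425968 , -0.55986133]]), 't': array([-529.37945865,  180.65948414,  973.51664308])}
{'camera_matrix': array([[435.66418156,   0.        , 282.05078489],
       [  0.        , 435.66418156, 220.54089565],
       [  0.        ,   0.        ,   1.        ]]), 'R': array([[-2.22014922e-02, -9.99752330e-01, -1.54011815e-03],
       [-9.93896519e-01,  2.22379059e-02, -1.08051773e-01],
       [ 1.08059261e-01, -8.68192534e-04, -9.94144075e-01]]), 't': array([ -32.53035354,  560.00649047, 1367.93417938])}
```

View pics/side0.png

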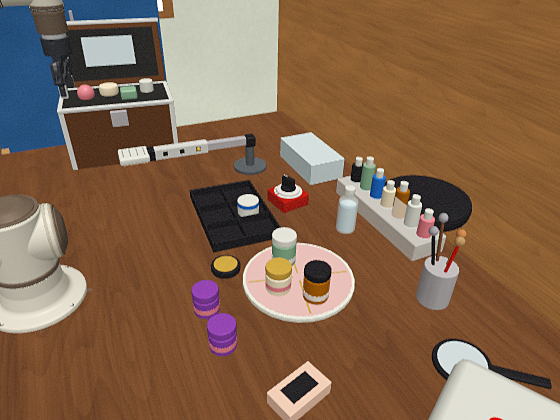

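View pics/top0.png

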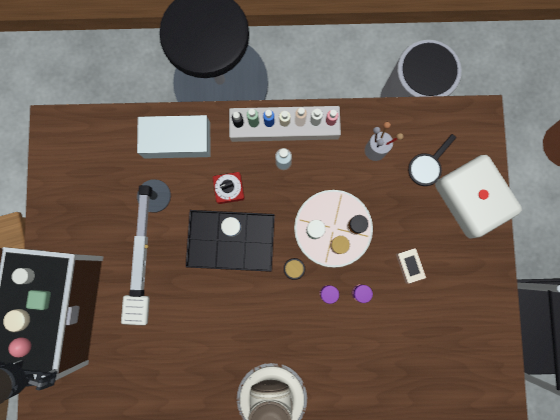

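```bash
cat > h.py <<'E'
from plant import get_state, cams, workorder, finder, r
import cv2, numpy as np
from scipy.spatial.transform import Rotation as R
C={n:cams.get_calibration(n) for n in("side","top")}
def proj(n,P):
    c=C[n];q=(c["R"]@np.atleast_2d(P).T).T+c["t"];q=(c["camera_matrix"]@q.T).T
    return q[:,:2]/q[:,2:]
def back(n,uv,z):
    c=C[n];d=c["R"].T@np.linalg.inv(c["camera_matrix"])@[uv[0],uv[1],1];o=-c["R"].T@c["t"]
    return o+d*(z-o[2])/d[2]
def tri(a,b): # a side uv, b top uv
    A=[]
    for n,uv in(("side",a),("top",b)):
        P=C[n]["camera_matrix"]@np.c_[C[n]["R"],C[n]["t"]];A.append(P)
    X=cv2.triangulatePoints(A[0],A[1],np.array(a,float),np.array(b,float));return (X[:3]/X[3]).ravel()
def snap(n,f=None,crop=None,s=1):
    im=cams.snapshot(n)
    if f:
        o=im
        if crop: o=im[crop[0]:crop[1],crop[2]:crop[3]]
        o=cv2.resize(o,None,fx=s,fy=s,interpolation=cv2.INTER_CUBIC); cv2.imwrite("pics/"+f,o[:,:,::-1])
    return im
def goto(target,yaw_axis=None):
    """target world mm; yaw_axis: desired world direction (2d) of tool x. prints shift in tool cm and yaw deg"""
    s=get_state();Rm=R.from_quat(s["tcp_rot"]).as_matrix()
    d=Rm.T@(np.array(target,float)-s["tool_pos"])/10
    y=0
    if yaw_axis is not None:
        v=Rm.T@np.array([yaw_axis[0],yaw_axis[1],0]);y=np.degrees(np.arctan2(v[1],v[0]))
        y=(y+90)%180-90
    print("shift cm",d.round(2),"yaw",round(y,1),"at",s["tool_pos"].round(1),"toolx",Rm[:,0].round(2),"j6",s["joints"].round(2),"t",round(s["time_s"],2))
E
python3 - <<'E'
from h import *
for n in("side","top"):
    im=snap(n)
    for q in["lamp_stand","sleeve","pin_tip","turntable","jar_pink","jar_cream","bottle_amber","bottle_sage","case_tray","pot_white","pot_blue","pot_rose","timer","timer_knob_grip","compact","spray_bottle","powder_box"]:
        print(n,q,[(np.round(d["position"][::-1],1).tolist(),round(d["conf"],2)) for d in finder.recognise(q,n)][:4])
im=snap("top","t1.png",(180,330,100,300),4)
im=snap("side","s1.png",(120,320,110,330),3.6)
im=snap("top","t2.png",(180,310,260,440),4)
E
```

```text
side lamp_stand [([197.3, 149.9], 0.78)]
side sleeve [([156.5, 151.6], 0.83)]
side pin_tip []
side turntable [([298.7, 287.0], 0.72)]
side jar_pink []
side jar_cream [([205.3, 299.0], 0.89), ([221.5, 335.2], 0.87), ([280.6, 279.9], 0.83), ([227.4, 217.2], 0.7)]
side bottle_amber [([317.0, 277.8], 0.78)]
side bottle_sage [([281.1, 247.2], 0.76)]
side case_tray [([231.2, 219.6], 0.66)]
side pot_white []
side pot_blue [([244.8, 207.5], 0.55)]
side pot_rose []
side timer [([287.1, 191.7], 0.71)]
side timer_knob_grip [([288.2, 184.4], 0.77), ([300.1, 287.5], 0.57)]
side compact [([222.1, 265.0], 0.87)]
side spray_bottle [([349.3, 211.1], 0.9), ([286.6, 194.5], 0.68)]
side powder_box [([302.6, 394.5], 0.88), ([247.9, 205.3], 0.28)]
top lamp_stand [([143.5, 250.1], 0.92)]
top sleeve [([137.8, 292.0], 0.82)]
top pin_tip []
top turntable [([326.2, 229.8], 0.82)]
top jar_pink []
top jar_cream [([341.6, 245.4], 0.71), ([329.8, 293.8], 0.54), ([223.9, 185.2], 0.32)]
top bottle_amber [([359.2, 227.4], 0.75), ([227.7, 188.4], 0.15)]
top bottle_sage [([315.6, 227.1], 0.75)]
top case_tray [([230.4, 238.9], 0.86)]
top pot_white []
top pot_blue [([229.3, 224.2], 0.88)]
top pot_rose []
top timer [([228.4, 186.1], 0.59)]
top timer_knob_grip [([227.9, 186.3], 0.71)]
top compact [([295.5, 268.2], 0.87), ([227.4, 223.8], 0.54)]
top spray_bottle [([279.8, 159.4], 0.63)]
top powder_box [([411.0, 262.7], 0.74)]
```

View pics/t1.png

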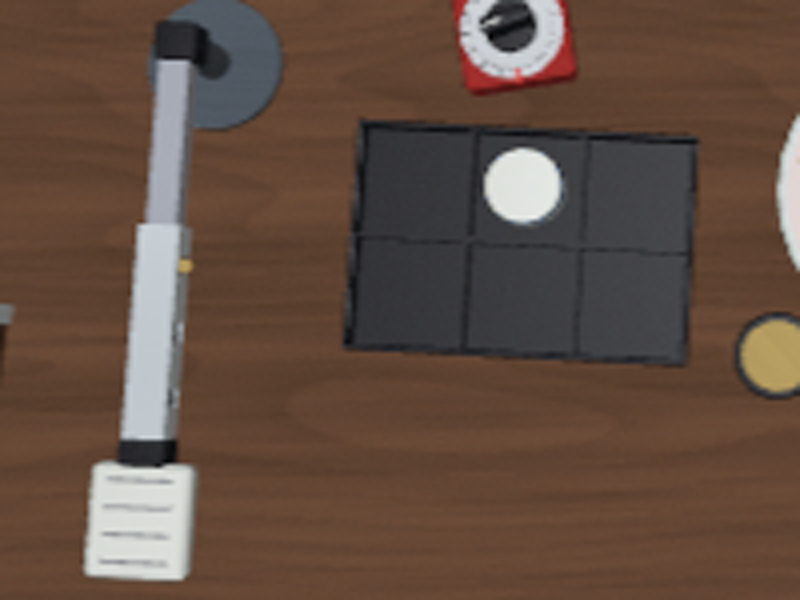

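View pics/s1.png

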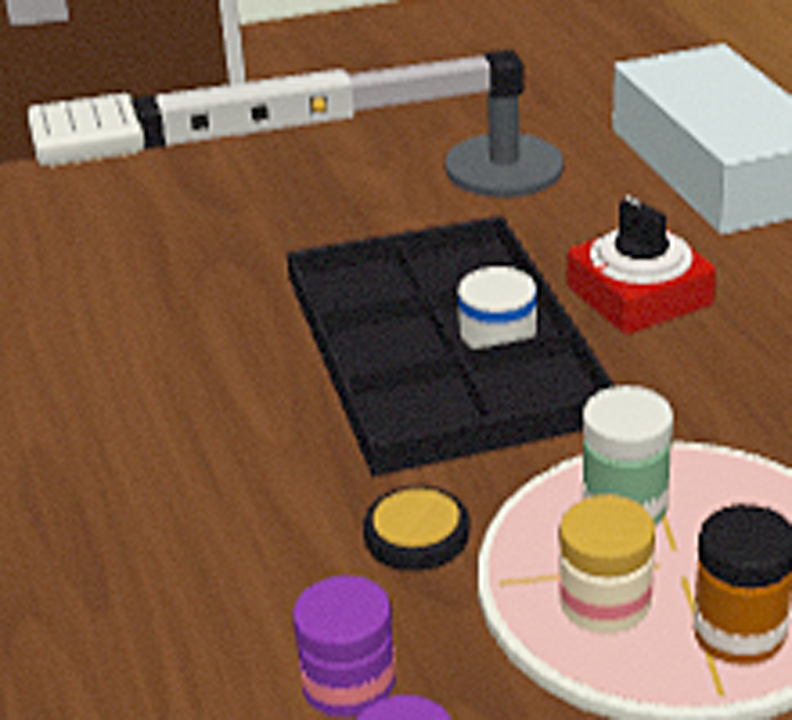

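View pics/t2.png

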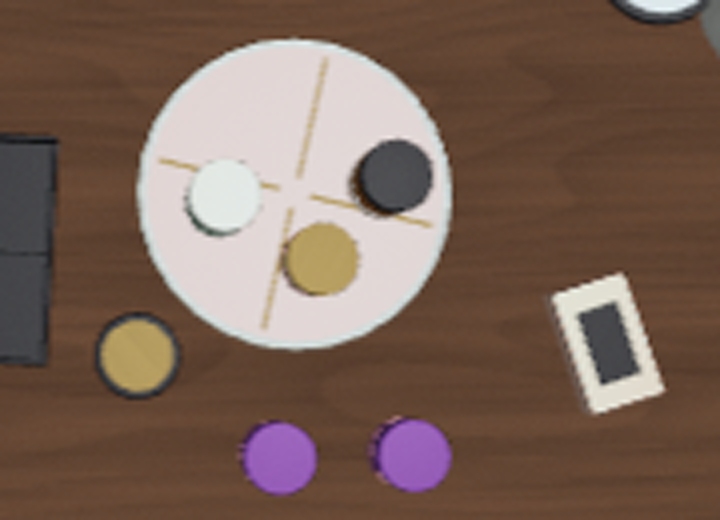

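Pictures: the boom runs from its post at top px (150,190) to the lamp head at (135,310). The pin is the gold dot at top (146,247) and side (199,149). The tray holds one pot with a blue lid band, at top (230,227). On the turntable:
- bottle_sage: top (316,229)
- jar_cream: top (340,244)
- bottle_amber: top (359,224)

Possible mix-ups:
- The two purple jars at top (330,294) and (363,294) look like jar_cream but are on the table and purple, so I reject them.
- The gold compact at (295,268) could pass for the brass lid.
- The two dark holes in the sleeve could pass for the pin, but they aren't gold.

jar_pink is absent.

Run:
```python
from h import *
px=tri((198.4,148.7),(146.1,246.5));print("pin tri",px.round(1))
print("pin top@100",back("top",(146.1,246.5),100).round(1),"side@100",back("side",(198.4,148.7),100).round(1))
def t1(x,y):return ((x+.5)/4-.5+100,(y+.5)/4-.5+180)
# sleeve top edges z=115
for a in[(137,224),(184,226),(121,440),(174,441)]: print("sleeve",back("top",t1(*a),115).round(1))
for n,a in dict(TL=(363,122),TR=(697,138),BR=(687,365),BL=(345,349)).items(): print("tray",n,back("top",t1(*a),28).round(1))
print("pot",back("top",t1(523,186),47).round(1))
def t2(x,y):return ((x+.5)/4-.5+260,(y+.5)/4-.5+180)
for n,a,z in(("sage",(225,195),114),("amber",(396,176),114),("cream",(322,258),98),("table",(295,194),36)): print(n,back("top",t2(*a),z).round(1))
def s1(x,y):return ((x+.5)/3.6-.5+110,(y+.5)/3.6-.5+120)
for n,a,z in(("sage",(628,412),114),("cream",(607,528),98),("amber",(747,542),114),("pot",(497,289),47)): print("side",n,back("side",s1(*a),z).round(1))
```

```text
pin tri [482.8 367.  104.5]
pin top@100 [481.7 368.7 100. ] side@100 [486.5 375.8 100. ]
sleeve [514.3 401.1 115. ]
sleeve [512.  365.8 115. ]
sleeve [354.1 410.7 115. ]
sleeve [352.5 371.4 115. ]
tray TL [599.8 249.8  28. ]
tray TR [580.8 -19.1  28. ]
tray BR [399.4  -7.5  28. ]
tray BL [418.1 264.   28. ]
pot [543.2 119.   47. ]
sage [ 524.1 -146.2  114. ]
amber [ 535.5 -275.4  114. ]
cream [ 475.9 -219.5   98. ]
table [ 530.5 -208.1   36. ]
side sage [ 525.9 -145.4  114. ]
side cream [ 475.3 -222.4   98. ]
side amber [ 533.3 -281.8  114. ]
side pot [544.7 118.9  47. ]
```

Run:
```python
from h import *
goto((483,388,220),(0.06,1))
```

```text
shift cm [ 12.63 -36.76   3.03] yaw -11.4 at [159.9 604.2 250.3] toolx [-0.26 -0.97  0.  ] j6 [ 1.57  0.38  0.01  0.   -1.19 -0.26] t 2.05
```

```bash
python3 -m handwheel '[[[1.5,-4.5,0],-1,8.5],[[3,-9,0.5],-3,8.5],[[4.8,-14,1],-5,8.5],[[6.5,-19,1.5],-7,8.5],[[8.2,-24,2],-9,8.5],[[9.9,-29,2.5],-11,8.5],[[11.5,-33.5,3],-11.4,8.5],[[12.6,-36.8,3],-11.4,8.5]]' 40; python3 -m handwheel '[[[0,0,0],0,8.5],[[0,0,0],0,8.5],[[0,0,0],0,8.5],[[0,0,0],0,8.5],[[0,0,0],0,8.5],[[0,0,0],0,8.5],[[0,0,0],0,8.5],[[0,0,0],0,8.5]]'
python3 - <<'E'
from h import *
goto((483,388,100),(0.06,1))
snap("top","t3.png",(180,330,100,300),4)
snap("side","s3.png",(80,230,100,300),4)
E
```

```text
time_s: 2.85
tool_pos: [484.9, 386.4, 219.8]
tcp_rot: [-0.685, 0.728, -0.0, -0.0]
force: [-0.2, 0.0, 0.2]
grip_width: 85.1
time_s: 3.65
tool_pos: [483.2, 388.4, 220.4]
tcp_rot: [-0.686, 0.728, 0.0, 0.0]
force: [0.2, -0.1, -0.1]
grip_width: 85.1
shift cm [5.000e-02 1.000e-02 1.204e+01] yaw 0.0 at [483.2 388.4 220.4] toolx [-0.06 -1.   -0.  ] j6 [ 0.94  0.4  -0.05 -0.   -1.12  0.57] t 3.65
```

```bash
python3 -m handwheel '[[[0,0,2],0,8.5],[[0,0,4],0,8.5],[[0,0,6],0,8.5],[[0,0,8],0,8.5],[[0,0,10],0,8.5],[[0,0,11.5],0,8.5],[[0,0,12],0,8.5],[[0,0,12],0,8.5]]' 40
python3 - <<'E'
from h import *
goto((483,388,100),(0.06,1))
snap("top","t4.png",(180,330,100,300),4)
snap("side","s4.png",(80,230,100,300),4)
E
```

```text
time_s: 4.55
tool_pos: [483.3, 387.9, 99.7]
tcp_rot: [-0.686, 0.728, -0.0, -0.001]
force: [0.2, 0.4, 0.5]
grip_width: 84.6
shift cm [-0.01  0.03 -0.03] yaw 0.0 at [483.3 387.9  99.7] toolx [-0.06 -1.    0.  ] j6 [ 0.94  0.52 -0.19  0.   -0.87  0.57] t 4.55
```

View pics/s4.png

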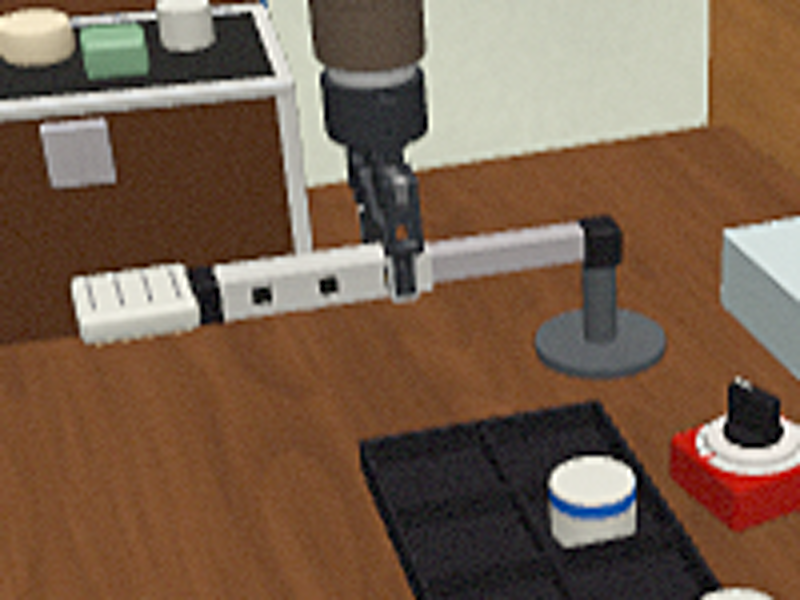

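View pics/t4.png

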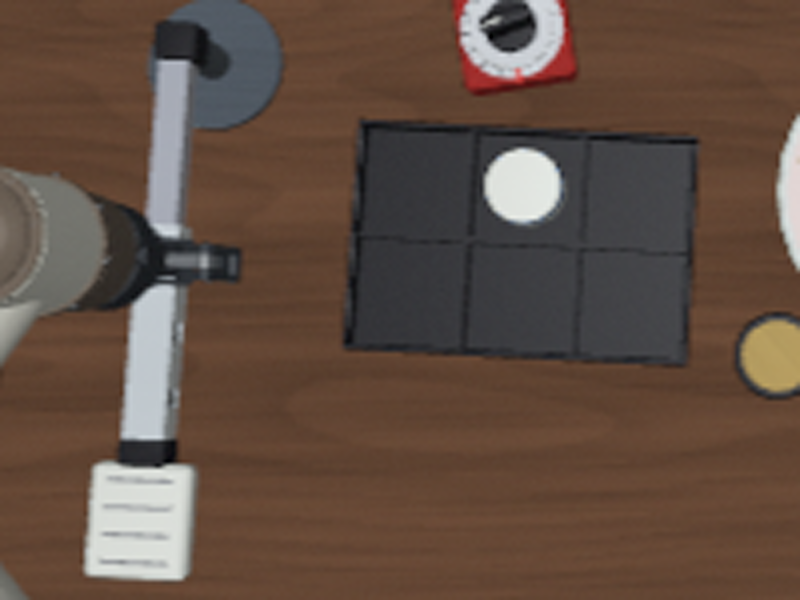

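The near finger covers the pin at side px (200,150), straddling the sleeve. Closing.

```bash
python3 -m handwheel '[[[0,0,0],0,6],[[0,0,0],0,4.5],[[0,0,0],0,3],[[0,0,0],0,2],[[0,0,0],0,2],[[0,0,0],0,2],[[0,0,0],0,2],[[0,0,0],0,2]]' 50
python3 - <<'E'
from h import *
goto((483,388,100),(0.06,1)); s=get_state(); print(s["grip_width"],s["force"].round(1))
E
```

```text
time_s: 5.45
tool_pos: [483.2, 386.0, 101.1]
tcp_rot: [-0.685, 0.728, -0.001, -0.002]
force: [-0.1, -6.0, 5.4]
grip_width: 29.1
shift cm [-0.2   0.03  0.11] yaw -0.0 at [483.2 386.  101.1] toolx [-0.06 -1.    0.  ] j6 [ 0.94  0.51 -0.19  0.   -0.87  0.57] t 5.45
29.131985559769802 [-0.1 -6.   5.4]
```

```bash
python3 -m handwheel '[[[0.2,0,0],0,2],[[0.2,-0.4,0],0,2],[[0.2,-0.8,0],0,2],[[0.2,-1.2,0],0,2],[[0.2,-1.6,0],0,2],[[0.2,-2.0,0],0,2],[[0.2,-2.4,0],0,2],[[0.2,-2.8,0],0,2]]'
python3 - <<'E'
from h import *
goto((483,388,100),(0.06,1)); s=get_state(); print(s["grip_width"],s["force"].round(1))
snap("side","s5.png",(80,230,100,300),4)
E
```

```text
time_s: 6.25
tool_pos: [509.9, 384.1, 101.2]
tcp_rot: [-0.686, 0.728, 0.0, -0.002]
force: [-6.9, -0.8, 8.1]
grip_width: 29.2
shift cm [-0.23  2.71  0.12] yaw 0.0 at [509.9 384.1 101.2] toolx [-0.06 -1.    0.  ] j6 [ 0.9   0.54 -0.14 -0.   -0.89  0.61] t 6.25
29.223839376453785 [-6.9 -0.8  8.1]
```

View pics/s5.png

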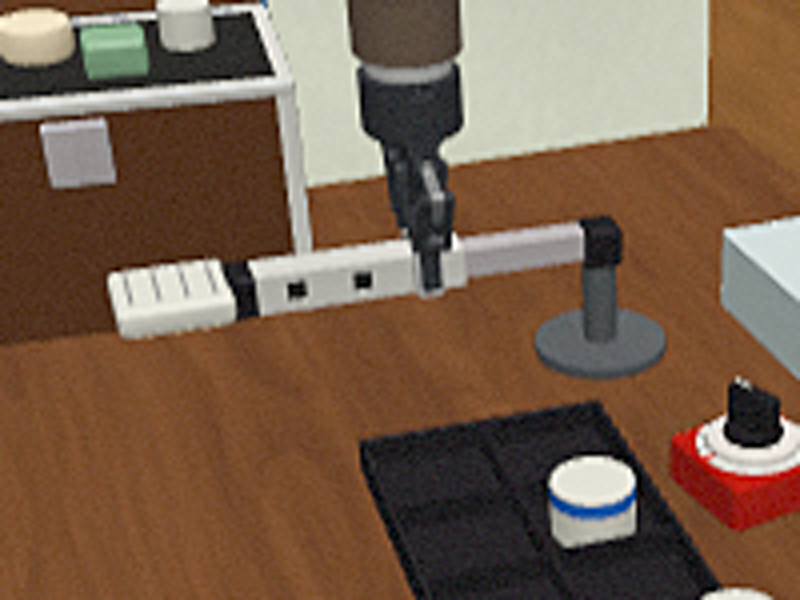

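The sleeve is moving with the grip. Its holes are now at side px (174,152) and (191,150), and the pin is at about (199,149).

```bash
python3 -m handwheel '[[[0,-0.4,0],0,2],[[0,-0.8,0],0,2],[[0,-1.2,0],0,2],[[0,-1.6,0],0,2],[[0,-1.9,0],0,2],[[0,-2.1,0],0,2],[[0,-2.2,0],0,2],[[0,-2.2,0],0,2]]'
python3 - <<'E'
from h import *
goto((483,388,100),(0.06,1)); s=get_state(); print(s["grip_width"],s["force"].round(1))
snap("side","s6.png",(80,230,100,300),4)
E
```

```text
time_s: 7.1
tool_pos: [533.3, 382.7, 101.2]
tcp_rot: [-0.686, 0.728, -0.0, -0.001]
force: [-1.9, -1.9, 5.0]
grip_width: 29.2
shift cm [-0.23  5.05  0.12] yaw 0.0 at [533.3 382.7 101.2] toolx [-0.06 -1.    0.  ] j6 [ 0.87  0.57 -0.09  0.   -0.91  0.64] t 7.1
29.17628540497302 [-1.9 -1.9  5. ]
```

View pics/s6.png

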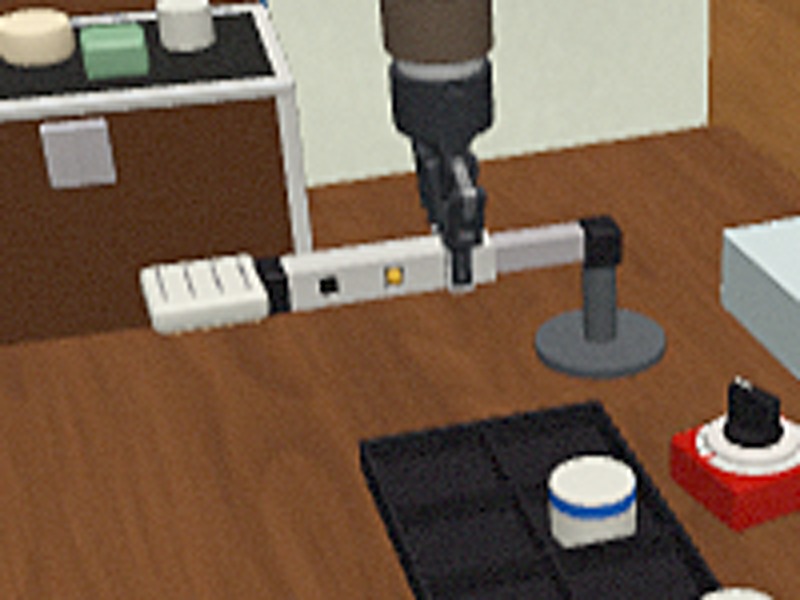

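The gold pin shows in the middle hole at side px (198,149). Releasing and lifting.

```bash
python3 -m handwheel '[[[0,0,0],0,4],[[0,0,0],0,6],[[0,0,0],0,8],[[0,0,0],0,8],[[0,0,0],0,8.4],[[0,0,-3],0,8.4],[[0,0,-7],0,8.4],[[0,0,-11],0,8.4]]'
python3 - <<'E'
from h import *
goto((483,388,100),(0.06,1)); s=get_state(); print(s["grip_width"],s["force"].round(1))
snap("side","s7.png",(100,200,130,270),5.5)
snap("top","t7.png",(200,300,110,250),5.5)
E
```

```text
time_s: 7.95
tool_pos: [533.0, 383.0, 211.0]
tcp_rot: [-0.686, 0.728, -0.0, -0.001]
force: [0.9, 0.3, -0.5]
grip_width: 83.9
shift cm [-0.21  5.01 11.11] yaw 0.0 at [533. 383. 211.] toolx [-0.06 -1.    0.  ] j6 [ 0.87  0.47  0.04  0.   -1.14  0.64] t 7.95
83.92654434277166 [ 0.9  0.3 -0.5]
```

View pics/s7.png

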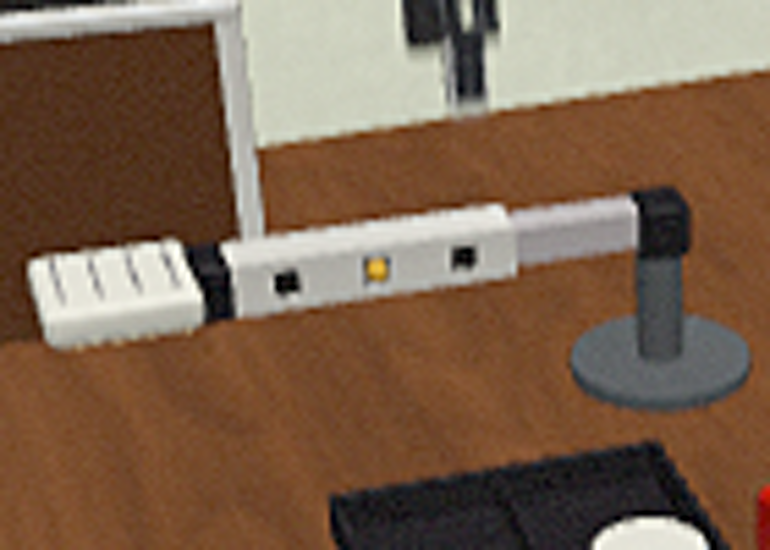

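View pics/t7.png

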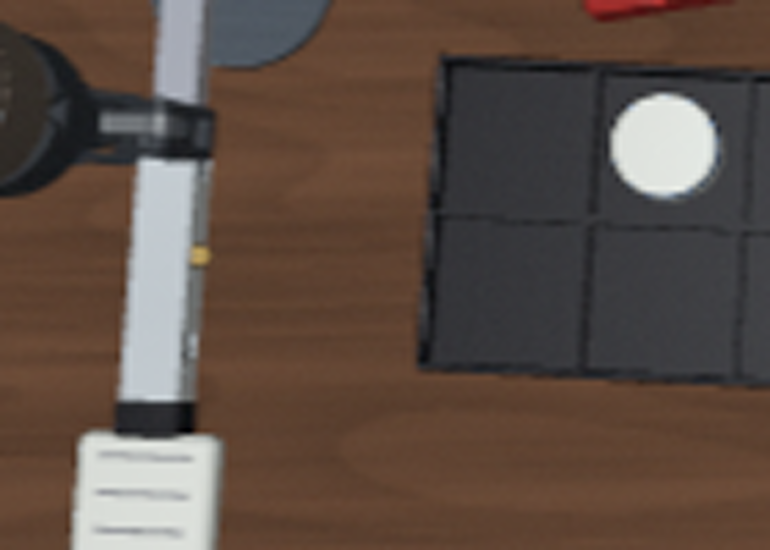

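Pin proud in the middle hole, at top (146,246) and side (198,149), so step 1 is done. Next is the sage bottle.

```bash
python3 - <<'E'
from h import *
goto((525,-146,211),(0.07,1))
E
python3 -m handwheel '[[[4,0,0],0,8.4],[[8,0,0],0,8.4],[[12,0,0],0,8.4],[[16,0,0],0,8.4],[[20,0,0],0,8.4],[[24,0,0],0,8.4],[[28,0,0],0,8.4],[[32,0,0],0,8.4]]' 60
python3 - <<'E'
from h import *
goto((525,-146,191),(0.07,1))
snap("top","t8.png",(180,310,260,440),4)
for n in("top",):
  for q,z in(("bottle_sage",114),("bottle_amber",114),("jar_cream",98)):
    for d in finder.masks_of(q,n)[:3]:
      v,u=np.nonzero(d["pixels"]);print(q,round(d["conf"],2),d["position"],u.min(),u.max(),v.min(),v.max())
E
```

```text
shift cm [53.11 -2.02  0.2 ] yaw 0.6 at [536.  385.4 217.9] toolx [-0.06 -1.   -0.01] j6 [ 0.87  0.46  0.04  0.   -1.14  0.64] t 8.05
time_s: 8.85
tool_pos: [513.6, 62.3, 210.2]
tcp_rot: [-0.686, 0.728, 0.0, 0.0]
force: [0.3, 0.1, -0.4]
grip_width: 83.8
shift cm [20.72 -2.38  1.92] yaw 0.6 at [513.6  62.3 210.2] toolx [-0.06 -1.   -0.  ] j6 [ 0.43  0.24 -0.31 -0.   -1.02  1.08] t 8.85
bottle_sage 0.83 [227.8, 315.9] 307 325 220 238
bottle_amber 0.57 [226.6, 359.5] 347 368 215 234
jar_cream 0.78 [293.1, 330.6] 320 338 285 303
jar_cream 0.77 [292.3, 361.8] 352 372 284 302
jar_cream 0.67 [243.5, 340.2] 330 350 235 253
```

View pics/t8.png

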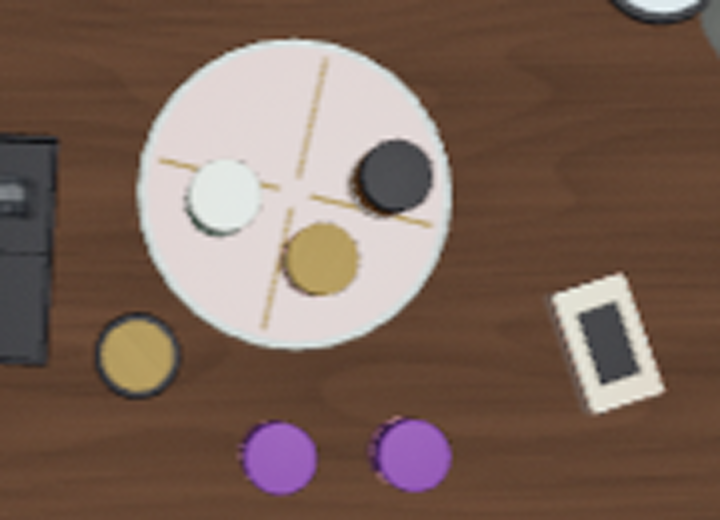

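Nothing has moved: sage at top (316,229), cream at (340,244), amber at (359,224).

```bash
python3 -m handwheel '[[[4,-0.5,0.5],0,8.4],[[8,-1,1],0,8.4],[[12,-1.5,2],0,8.4],[[16,-2,3],0.6,8.4],[[20,-2.4,4],0.6,8.4],[[20.7,-2.4,4.5],0.6,8.4],[[20.7,-2.4,4.5],0.6,8.4],[[20.7,-2.4,4.5],0.6,8.4]]'
python3 - <<'E'
from h import *
goto((525,-146,91),(0.07,1))
E
```

```text
time_s: 9.85
tool_pos: [526.1, -143.3, 165.3]
tcp_rot: [-0.682, 0.731, -0.0, 0.0]
force: [1.4, -0.6, 0.0]
grip_width: 84.1
shift cm [0.28 0.1  7.43] yaw 0.1 at [ 526.1 -143.3  165.3] toolx [-0.07 -1.   -0.  ] j6 [ 0.03  0.33 -0.31 -0.   -0.93  1.47] t 9.85
```

```bash
python3 -m handwheel '[[[0.1,0.1,2],0,8.4],[[0.1,0.1,4],0,8.4],[[0.1,0.1,6],0,8.4],[[0.1,0.1,7.2],0,8.4],[[0.1,0.1,7.4],0,8.4],[[0.1,0.1,7.4],0,7],[[0.1,0.1,7.4],0,6],[[0.1,0.1,7.4],0,5]]' 40
python3 -m handwheel '[[[0,0,0],0,5],[[0,0,0],0,5],[[0,0,0],0,5],[[0,0,0],0,5],[[0,0,-1],0,5],[[0,0,-2],0,5],[[0,0,-4],0,5],[[0,0,-6],0,5]]' 60
python3 - <<'E'
from h import *
s=get_state();print(s["grip_width"],s["force"].round(1))
c=np.array([499.5,121.8]);ex=np.array([.9975,-.0705]);ey=np.array([.0705,.9975])
p=c-45*ex+90*ey;print(p)
goto((p[0],p[1],s["tool_pos"][2]),(0.07,1))
snap("side","s9.png",(150,350,160,380),3.6)
E
```

```text
time_s: 10.65
tool_pos: [525.7, -145.2, 92.7]
tcp_rot: [-0.682, 0.731, -0.001, 0.001]
force: [-0.1, 0.0, 2.7]
grip_width: 55.6
time_s: 11.45
tool_pos: [524.1, -145.3, 152.1]
tcp_rot: [-0.682, 0.732, 0.0, -0.0]
force: [0.2, 0.2, -1.2]
grip_width: 54.8
54.83285503985772 [ 0.2  0.2 -1.2]
[460.9575 214.7475]
shift cm [-3.547e+01  8.840e+00  1.000e-02] yaw -0.0 at [ 524.1 -145.3  152.1] toolx [-0.07 -1.    0.  ] j6 [ 0.03  0.34 -0.33 -0.   -0.9   1.47] t 11.45
```

View pics/s9.png

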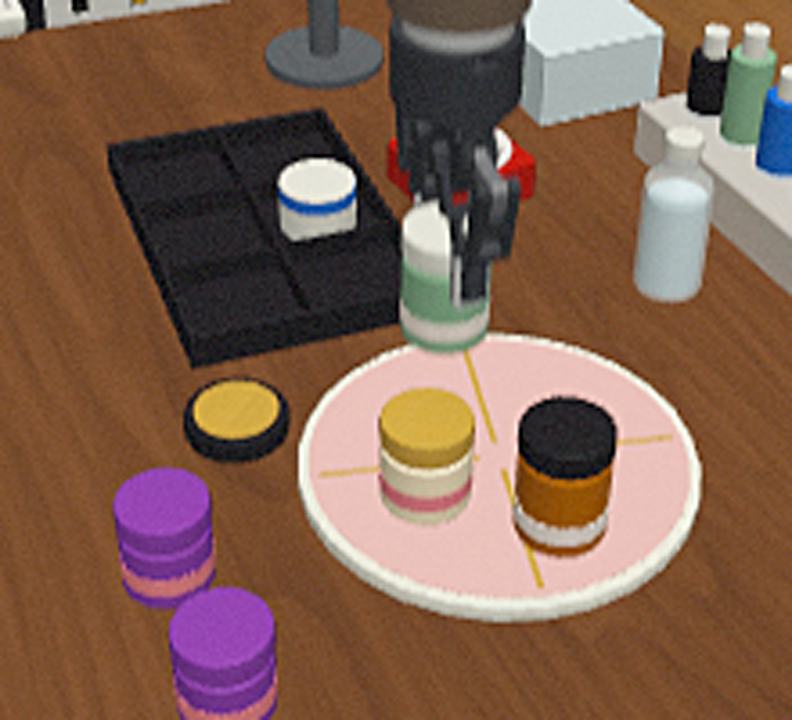

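```bash
python3 -m handwheel '[[[-3,1,0],0,5],[[-7,2,0],0,5],[[-11,3.5,0],0,5],[[-15.5,5,0],0,5],[[-20,6.5,0],0,5],[[-24.5,7.5,0],0,5],[[-29,8.8,0],0,5],[[-33,8.8,0],0,5]]'
python3 -m handwheel '[[[-1.5,0,0],0,5],[[-2.4,0,0],0,5],[[-2.5,0,0],0,5],[[-2.5,0,0],0,5],[[-2.5,0,1],0,5],[[-2.5,0,3],0,5],[[-2.5,0,5],0,5],[[-2.5,0,5],0,5]]'
python3 - <<'E'
from h import *
s=get_state();print(s["grip_width"],s["force"].round(1))
goto((461,214.7,60),(0.07,1))
snap("side","s10.png",(100,300,120,340),3.6)
snap("top","t10.png",(180,330,100,300),4)
E
```

```text
time_s: 12.3
tool_pos: [458.3, 191.8, 151.7]
tcp_rot: [-0.682, 0.731, 0.0, -0.0]
force: [0.7, -0.2, 0.3]
grip_width: 54.9
time_s: 13.1
tool_pos: [459.9, 212.5, 98.4]
tcp_rot: [-0.681, 0.732, 0.0, -0.004]
force: [-0.3, -0.8, -1.5]
grip_width: 54.8
54.75639606524507 [-0.3 -0.8 -1.5]
shift cm [-0.25 -0.12  3.84] yaw -0.2 at [459.9 212.5  98.4] toolx [-0.07 -1.    0.  ] j6 [ 0.75  0.36 -0.47 -0.   -0.75  0.75] t 13.1
```

View pics/s10.png

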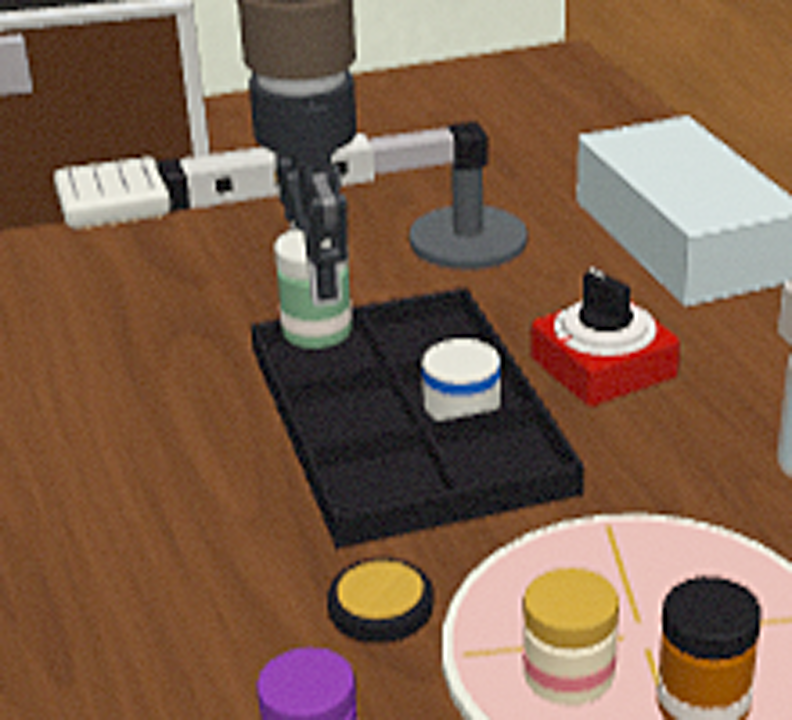

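View pics/t10.png

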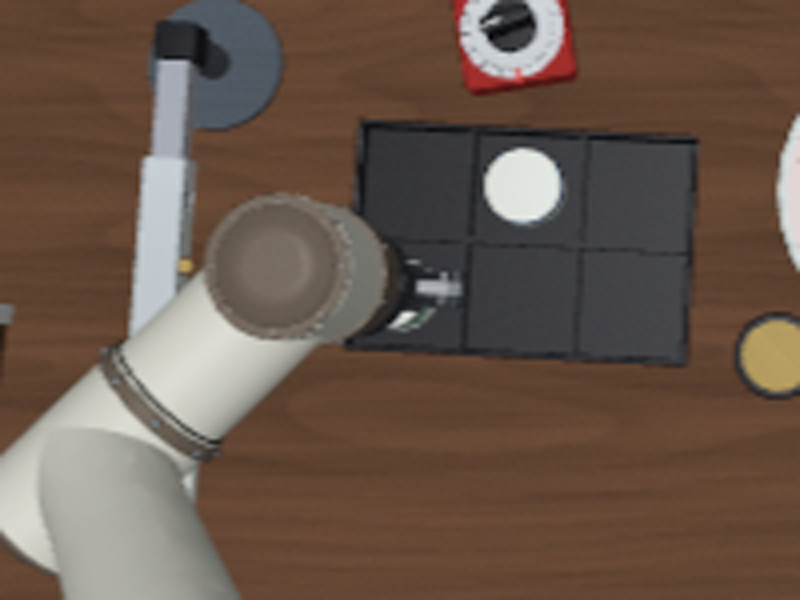

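Sage is held upright above the far-left compartment. Lowering and releasing.

```bash
python3 -m handwheel '[[[-0.2,-0.1,1],0,5],[[-0.2,-0.1,2],0,5],[[-0.2,-0.1,3],0,5],[[-0.2,-0.1,3.5],0,5],[[-0.2,-0.1,3.7],0,5],[[-0.2,-0.1,3.7],0,5],[[-0.2,-0.1,3.7],0,5],[[-0.2,-0.1,3.7],0,5]]'
python3 - <<'E'
from h import *
s=get_state();print(s["grip_width"],s["force"].round(1))
E
```

```text
time_s: 14.0
tool_pos: [463.1, 217.2, 64.7]
tcp_rot: [-0.682, 0.731, -0.0, 0.0]
force: [0.5, -0.2, -0.7]
grip_width: 54.8
54.793864376619574 [ 0.5 -0.2 -0.7]
```

```bash
python3 -m handwheel '[[[0.1,0.1,0.2],0,5],[[0.1,0.1,0.35],0,5],[[0.1,0.1,0.35],0,5],[[0.1,0.1,0.35],0,5.8],[[0.1,0.1,0.35],0,6.4],[[0.1,0.1,0.35],0,7],[[0.1,0.1,0.35],0,7],[[0.1,0.1,0.35],0,7]]'
python3 -m handwheel '[[[0,0,-1],0,7],[[0,0,-3],0,7],[[0,0,-6],0,7],[[0,0,-10],0,8.4],[[2,0,-10],0,8.4],[[6,-1,-10],0,8.4],[[10,-2,-10],0,8.4],[[14,-2,-10],0,8.4]]'
python3 - <<'E'
from h import *
goto((475.6,-221,170),(0.07,1))
snap("side","s11.png",(100,300,120,340),3.6)
snap("top","t11.png",(180,330,200,400),4)
for q,z in(("jar_cream",98),("bottle_sage",83),("bottle_amber",114)):
  for n in("top","side"):
    for d in finder.recognise(q,n)[:3]: print(q,n,round(d["conf"],2),np.round(d["position"][::-1]))
E
```

```text
time_s: 14.8
tool_pos: [461.8, 216.1, 60.7]
tcp_rot: [-0.682, 0.732, -0.0, -0.0]
force: [-0.3, -0.4, -0.5]
grip_width: 70.2
time_s: 15.6
tool_pos: [472.6, 73.7, 161.5]
tcp_rot: [-0.682, 0.731, -0.0, 0.001]
force: [0.6, 0.1, 0.2]
grip_width: 84.0
shift cm [29.38 -2.35 -0.87] yaw 0.0 at [472.6  73.7 161.5] toolx [-0.07 -1.   -0.  ] j6 [ 0.5   0.23 -0.47  0.   -0.87  1.01] t 15.6
jar_cream top 0.77 [365. 291.]
jar_cream top 0.5 [338. 246.]
jar_cream side 0.96 [218. 334.]
jar_cream side 0.86 [206. 301.]
jar_cream side 0.79 [279. 278.]
bottle_sage side 0.68 [207. 192.]
bottle_sage side 0.18 [297. 283.]
bottle_amber top 0.51 [359. 230.]
bottle_amber side 0.89 [317. 280.]
```

View pics/s11.png

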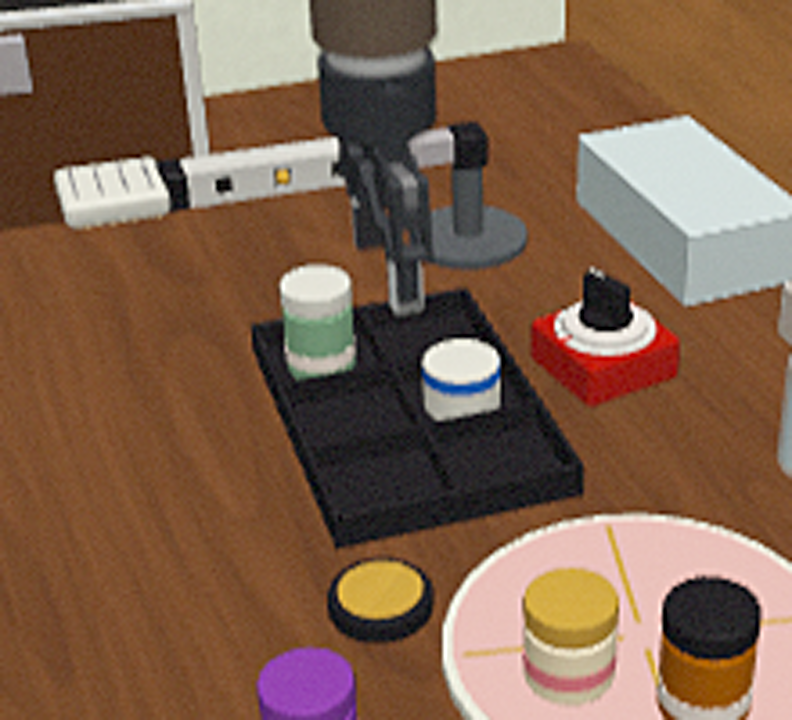

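View pics/t11.png

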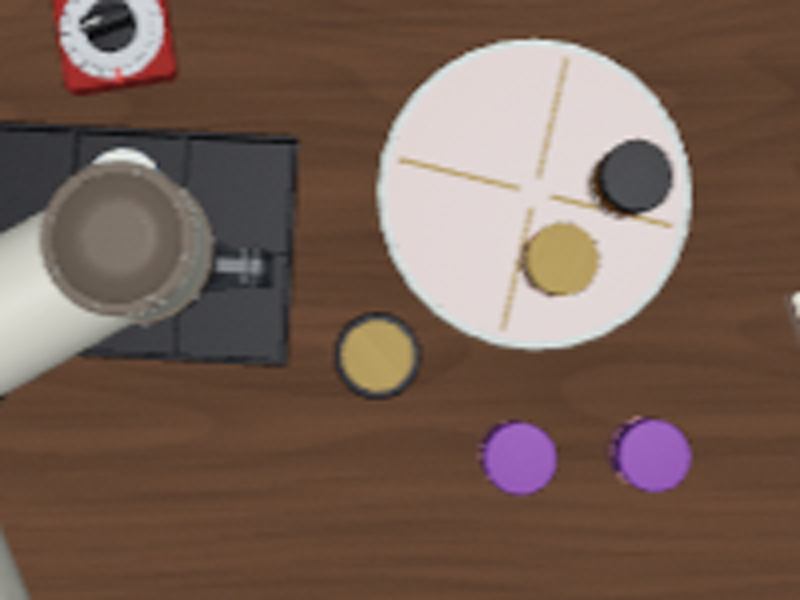

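Sage is upright in its compartment at side (207,207). Cream at top (340,244) is unmoved, so it's next.

```bash
python3 -m handwheel '[[[4,-0.3,0],0,8.4],[[8,-0.6,0],0,8.4],[[12,-1,0],0,8.4],[[16,-1.4,0],0,8.4],[[20,-1.8,0],0,8.4],[[24,-2.1,0],0,8.4],[[27.5,-2.3,0],0,8.4],[[29,-2.35,0],0,8.4]]'
python3 -m handwheel '[[[0,0,0],0,8.4],[[0,0,0],0,8.4],[[0,0,0],0,8.4],[[0,0,0],0,8.4],[[0,0,0],0,8.4],[[0,0,0],0,8.4],[[0,0,0],0,8.4],[[0,0,0],0,8.4]]'
python3 - <<'E'
from h import *
goto((475.6,-221,81),(0.07,1))
E
```

```text
time_s: 16.8
tool_pos: [475.4, -217.6, 160.6]
tcp_rot: [-0.681, 0.732, -0.0, -0.0]
force: [-0.1, 0.9, -0.3]
grip_width: 84.2
time_s: 17.6
tool_pos: [475.0, -215.8, 160.9]
tcp_rot: [-0.682, 0.731, -0.0, 0.0]
force: [1.3, -1.5, -0.5]
grip_width: 84.0
shift cm [ 0.51 -0.1   7.99] yaw -0.0 at [ 475.  -215.8  160.9] toolx [-0.07 -1.    0.  ] j6 [-0.12  0.3  -0.37  0.   -0.9   1.62] t 17.6
```

```bash
python3 -m handwheel '[[[0.5,-0.1,1.5],0,8.4],[[0.5,-0.1,3.5],0,8.4],[[0.5,-0.1,5.5],0,8.4],[[0.5,-0.1,7],0,8.4],[[0.5,-0.1,7.9],0,8.4],[[0.5,-0.1,7.9],0,7],[[0.5,-0.1,7.9],0,6],[[0.5,-0.1,7.9],0,5]]' 40
python3 -m handwheel '[[[0,0,0],0,5],[[0,0,0],0,5],[[0,0,0],0,5],[[0,0,0],0,5],[[0,0,-1],0,5],[[0,0,-2],0,5],[[0,0,-4],0,5],[[0,0,-6],0,5]]' 60
python3 - <<'E'
from h import *
s=get_state();print(s["grip_width"],s["force"].round(1))
c=np.array([499.5,121.8]);ex=np.array([.9975,-.0705]);ey=np.array([.0705,.9975])
p=c-45*ex+0*ey;print(p)
goto((p[0],p[1],s["tool_pos"][2]),(0.07,1))
snap("side","s12.png",(150,350,160,380),3.6)
E
```

```text
time_s: 18.4
tool_pos: [476.5, -221.1, 83.0]
tcp_rot: [-0.682, 0.731, -0.001, 0.001]
force: [0.7, 0.1, -0.1]
grip_width: 54.9
time_s: 19.2
tool_pos: [475.1, -220.9, 142.6]
tcp_rot: [-0.682, 0.732, 0.001, -0.0]
force: [1.0, 0.2, -0.9]
grip_width: 54.6
54.56649337384692 [ 1.   0.2 -0.9]
[454.6125 124.9725]
shift cm [-3.435e+01  4.480e+00  1.000e-02] yaw -0.0 at [ 475.1 -220.9  142.6] toolx [-0.07 -1.   -0.  ] j6 [-0.13  0.32 -0.39 -0.   -0.86  1.63] t 19.2
```

View pics/s12.png

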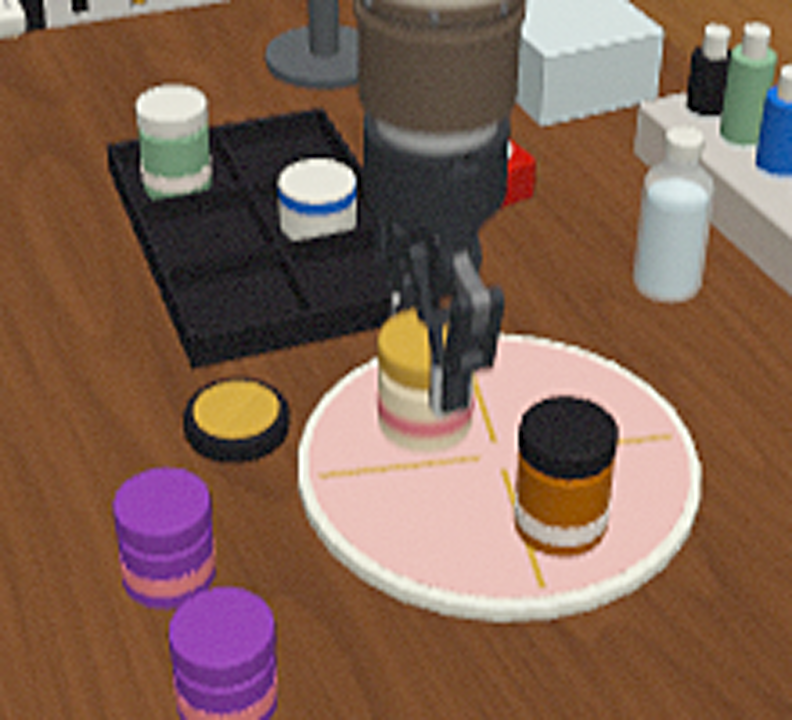

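Cream is held upright. Carrying it to the middle compartment of the near row.

```bash
python3 -m handwheel '[[[-3,0.5,0],0,5],[[-7,1,0],0,5],[[-11,1.5,0],0,5],[[-15.5,2.2,0],0,5],[[-20,3,0],0,5],[[-24.5,3.7,0],0,5],[[-29,4.3,0],0,5],[[-32.5,4.5,0],0,5]]'
python3 -m handwheel '[[[-1.2,0,0],0,5],[[-1.9,0,0],0,5],[[-1.9,0,0],0,5],[[-1.9,0,0],0,5],[[-1.9,0,1],0,5],[[-1.9,0,3],0,5],[[-1.9,0,5],0,5],[[-1.9,0,5],0,5]]'
python3 -m handwheel '[[[0,0,0],0,5],[[0,0,0],0,5],[[0,0,0],0,5],[[0,0,0],0,5],[[0,0,0],0,5],[[0,0,0],0,5],[[0,0,0],0,5],[[0,0,0],0,5]]'
python3 - <<'E'
from h import *
s=get_state();print(s["grip_width"],s["force"].round(1))
goto((454.6,125,51.5),(0.07,1))
snap("side","s13.png",(100,300,120,340),3.6)
E
```

```text
time_s: 20.05
tool_pos: [452.8, 108.6, 142.2]
tcp_rot: [-0.682, 0.731, 0.0, 0.0]
force: [1.0, 0.6, -1.0]
grip_width: 54.4
time_s: 20.85
tool_pos: [452.9, 123.2, 89.1]
tcp_rot: [-0.681, 0.732, 0.001, -0.003]
force: [-1.3, -1.2, -0.7]
grip_width: 54.6
time_s: 21.65
tool_pos: [454.9, 125.4, 91.8]
tcp_rot: [-0.682, 0.732, 0.0, 0.0]
force: [-0.1, 0.2, -1.1]
grip_width: 54.9
54.87116202764073 [-0.1  0.2 -1.1]
shift cm [0.04 0.03 4.03] yaw -0.0 at [454.9 125.4  91.8] toolx [-0.07 -1.   -0.  ] j6 [ 0.61  0.32 -0.57 -0.   -0.69  0.89] t 21.65
```

View pics/s13.png

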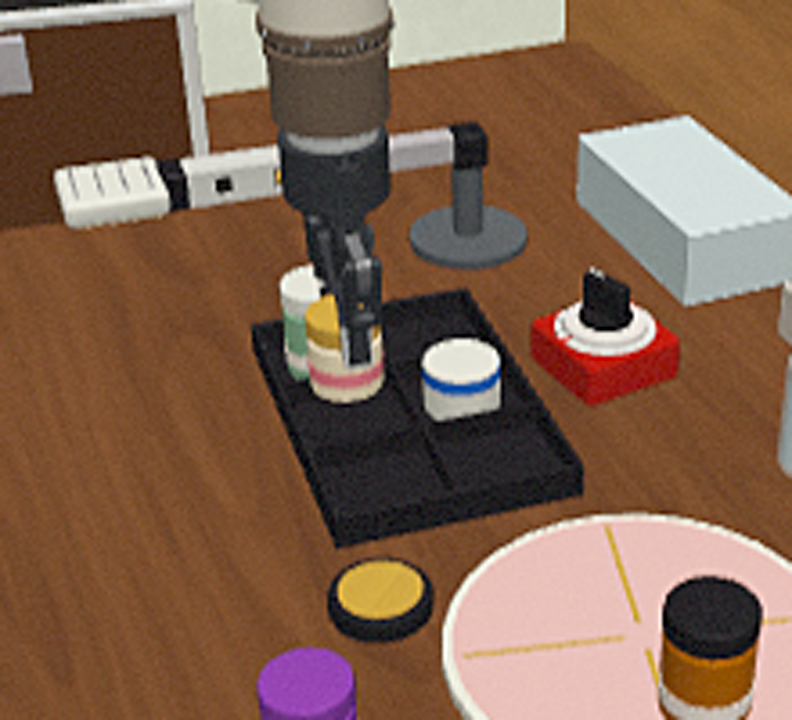

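```bash
python3 -m handwheel '[[[0,0,1],0,5],[[0,0,2],0,5],[[0,0,3],0,5],[[0,0,3.6],0,5],[[0,0,3.9],0,5],[[0,0,4],0,5],[[0,0,4],0,5],[[0,0,4],0,5]]'
python3 -m handwheel '[[[0,0,0],0,5],[[0,0,0],0,5],[[0,0,0],0,5.4],[[0,0,0],0,6],[[0,0,0],0,6.6],[[0,0,0],0,6.6],[[0,0,0],0,6.6],[[0,0,0],0,6.6]]'
python3 -m handwheel '[[[0,0,-1],0,6.6],[[0,0,-3],0,6.6],[[0,0,-6],0,6.6],[[0,0,-10],0,8.4],[[2,0,-11],0,8.4],[[6,-1,-11],0,8.4],[[10,-2,-11],0,8.4],[[14,-3,-11],0,8.4]]'
python3 - <<'E'
from h import *
goto((534.4,-278.6,165),(0.07,1))
snap("side","s14.png",(100,300,120,340),3.6)
snap("top","t14.png",(180,330,200,400),4)
E
```

```text
time_s: 22.5
tool_pos: [454.3, 124.9, 51.9]
tcp_rot: [-0.682, 0.732, 0.0, -0.001]
force: [-2.5, -0.5, 4.0]
grip_width: 55.0
time_s: 23.3
tool_pos: [455.1, 125.4, 51.8]
tcp_rot: [-0.682, 0.732, -0.0, 0.0]
force: [-0.2, 0.2, 0.4]
grip_width: 65.8
time_s: 24.1
tool_pos: [475.2, -17.6, 163.0]
tcp_rot: [-0.682, 0.731, -0.0, 0.001]
force: [0.4, -0.0, 0.6]
grip_width: 84.2
shift cm [25.63 -7.71 -0.2 ] yaw 0.0 at [475.2 -17.6 163. ] toolx [-0.07 -1.   -0.  ] j6 [ 0.31  0.22 -0.47  0.   -0.87  1.2 ] t 24.1
```

View pics/s14.png

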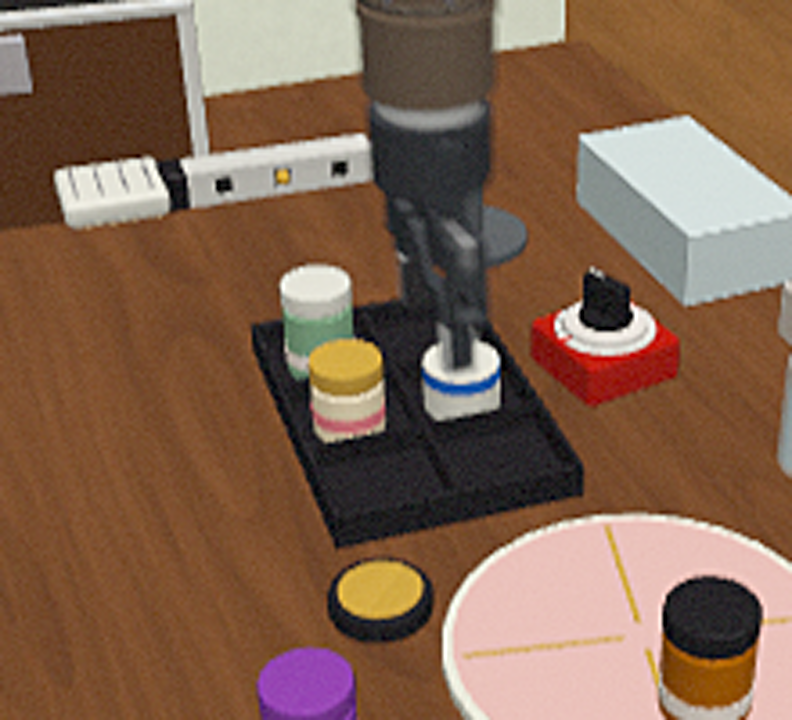

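View pics/t14.png

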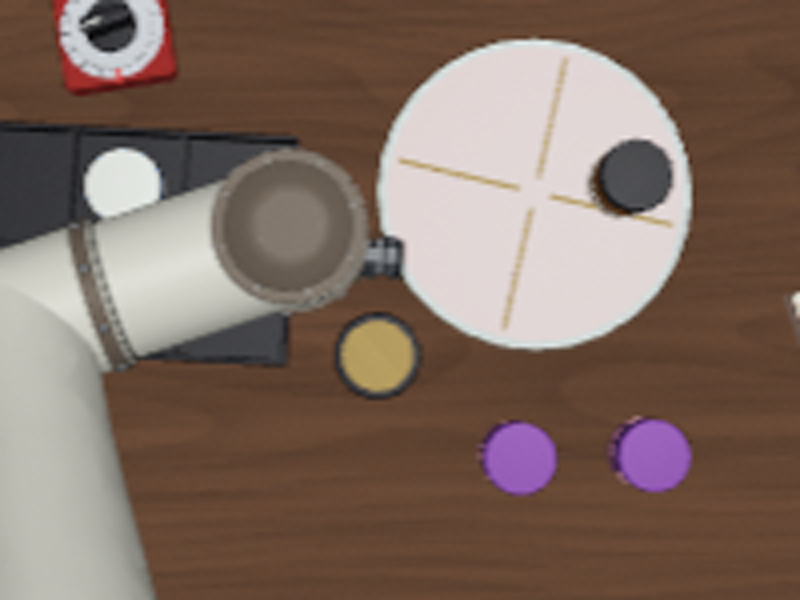

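Cream is upright at side (196,228) beside sage. Amber is unmoved at top (359,224), so I'm going for it.

```bash
python3 -m handwheel '[[[4,-1.2,0],0,8.4],[[8,-2.4,0],0,8.4],[[12,-3.6,0],0,8.4],[[16,-4.8,0],0,8.4],[[20,-6,0],0,8.4],[[23.5,-7,0],0,8.4],[[25.3,-7.7,0],0,8.4],[[25.3,-7.7,0],0,8.4]]'
python3 -m handwheel '[[[0,0,0],0,8.4],[[0,0,0],0,8.4],[[0,0,0],0,8.4],[[0,0,0],0,8.4],[[0,0,0],0,8.4],[[0,0,0],0,8.4],[[0,0,0],0,8.4],[[0,0,0],0,8.4]]'
python3 - <<'E'
from h import *
goto((534.6,-278,91),(0.07,1))
E
```

```text
time_s: 25.0
tool_pos: [534.6, -276.0, 161.9]
tcp_rot: [-0.681, 0.732, -0.0, 0.0]
force: [0.6, 0.1, -0.3]
grip_width: 84.1
time_s: 25.8
tool_pos: [534.0, -274.2, 161.8]
tcp_rot: [-0.682, 0.732, 0.0, -0.0]
force: [0.5, 0.2, 0.2]
grip_width: 83.9
shift cm [ 0.38 -0.08  7.08] yaw -0.0 at [ 534.  -274.2  161.8] toolx [-0.07 -1.   -0.  ] j6 [-0.2   0.42 -0.18 -0.   -0.98  1.71] t 25.8
```

```bash
python3 -m handwheel '[[[0.4,0,1.5],0,8.4],[[0.4,0,3.5],0,8.4],[[0.4,0,5.5],0,8.4],[[0.4,0,6.8],0,8.4],[[0.4,0,7],0,8.4],[[0.4,0,7],0,7],[[0.4,0,7],0,6],[[0.4,0,7],0,5]]' 40
python3 -m handwheel '[[[0,0,0],0,5],[[0,0,0],0,5],[[0,0,0],0,5],[[0,0,0],0,5],[[0,0,-1],0,5],[[0,0,-2],0,5],[[0,0,-4],0,5],[[0,0,-6],0,5]]' 60
python3 - <<'E'
from h import *
s=get_state();print(s["grip_width"],s["force"].round(1))
c=np.array([499.5,121.8]);ex=np.array([.9975,-.0705]);ey=np.array([.0705,.9975])
p=c-45*ex-90*ey;print(p)
goto((p[0],p[1],s["tool_pos"][2]),(0.07,1))
snap("side","s15.png",(150,350,160,380),3.6)
E
```

```text
time_s: 26.6
tool_pos: [534.7, -278.4, 93.2]
tcp_rot: [-0.682, 0.731, -0.001, 0.001]
force: [0.2, 0.2, 1.0]
grip_width: 54.9
time_s: 27.4
tool_pos: [533.2, -278.1, 152.3]
tcp_rot: [-0.682, 0.732, 0.001, -0.0]
force: [0.7, 0.3, -1.3]
grip_width: 54.9
54.887145322425255 [ 0.7  0.3 -1.3]
[448.2675  35.1975]
shift cm [-3.065e+01  1.068e+01  3.000e-02] yaw -0.0 at [ 533.2 -278.1  152.3] toolx [-0.07 -1.   -0.  ] j6 [-0.21  0.43 -0.18 -0.   -0.96  1.71] t 27.4
```

View pics/s15.png

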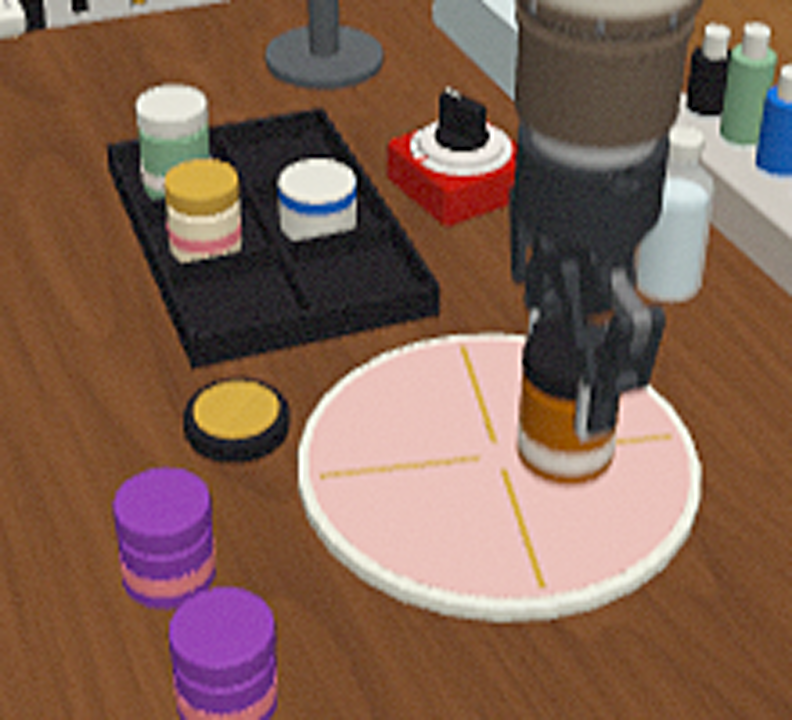

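Amber is held. Carrying it to the near-right compartment.

```bash
python3 -m handwheel '[[[-3,1,0],0,5],[[-7,2.4,0],0,5],[[-11,3.8,0],0,5],[[-15,5.2,0],0,5],[[-19,6.6,0],0,5],[[-23,8,0],0,5],[[-27,9.4,0],0,5],[[-29.5,10.5,0],0,5]]'
python3 -m handwheel '[[[-0.8,0,0],0,5],[[-1.2,0.1,0],0,5],[[-1.2,0.1,0],0,5],[[-1.2,0.1,0],0,5],[[-1.2,0.1,1],0,5],[[-1.2,0.1,3],0,5],[[-1.2,0.1,5],0,5],[[-1.2,0.1,5],0,5]]'
python3 -m handwheel '[[[0,0,0],0,5],[[0,0,0],0,5],[[0,0,0],0,5],[[0,0,0],0,5],[[0,0,0],0,5],[[0,0,0],0,5],[[0,0,0],0,5],[[0,0,0],0,5]]'
python3 - <<'E'
from h import *
s=get_state();print(s["grip_width"],s["force"].round(1))
goto((448.3,35.2,61.5),(0.07,1))
snap("side","s16.png",(100,300,120,340),3.6)
E
```

```text
time_s: 28.25
tool_pos: [448.8, 25.4, 151.9]
tcp_rot: [-0.682, 0.731, 0.0, 0.0]
force: [0.5, -0.1, -0.7]
grip_width: 54.9
time_s: 29.05
tool_pos: [447.5, 34.0, 99.0]
tcp_rot: [-0.681, 0.732, 0.001, -0.003]
force: [0.2, -0.3, -1.6]
grip_width: 54.9
time_s: 29.85
tool_pos: [449.6, 35.5, 101.9]
tcp_rot: [-0.682, 0.732, -0.0, 0.0]
force: [0.1, -0.3, -0.9]
grip_width: 54.6
54.64968670186059 [ 0.1 -0.3 -0.9]
shift cm [0.04 0.13 4.04] yaw -0.0 at [449.6  35.5 101.9] toolx [-0.07 -1.   -0.  ] j6 [ 0.44  0.27 -0.6   0.   -0.69  1.06] t 29.85
```

View pics/s16.png

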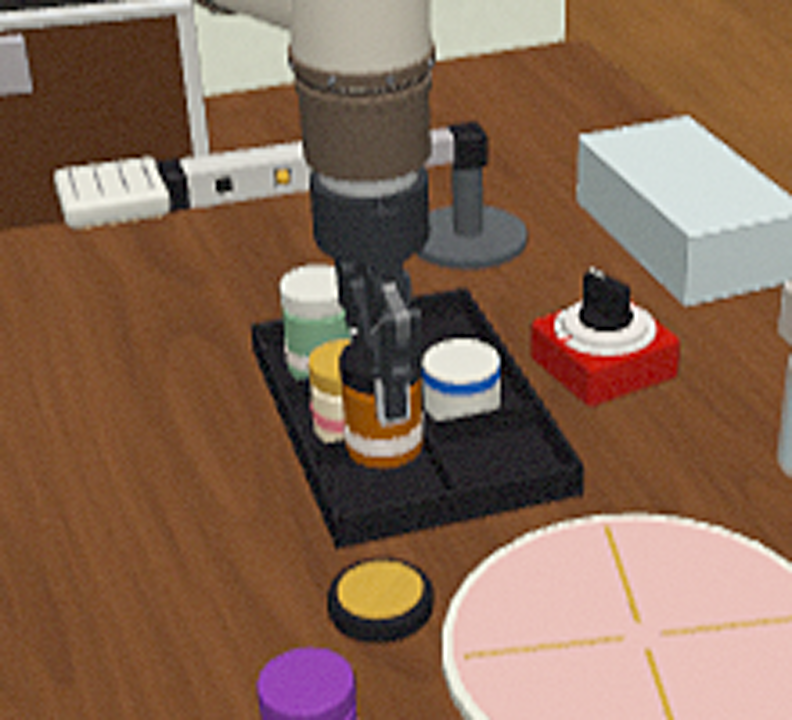

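```bash
python3 -m handwheel '[[[0,0.1,1],0,5],[[0,0.1,2],0,5],[[0,0.1,3],0,5],[[0,0.1,3.6],0,5],[[0,0.1,3.9],0,5],[[0,0.1,4],0,5],[[0,0.1,4],0,5],[[0,0.1,4],0,5]]'
python3 -m handwheel '[[[0,0,0],0,5],[[0,0,0],0,5],[[0,0,0],0,5.4],[[0,0,0],0,6],[[0,0,0],0,6.6],[[0,0,0],0,6.6],[[0,0,0],0,6.6],[[0,0,0],0,6.6]]'
python3 -m handwheel '[[[0,0,-1],0,6.6],[[0,0,-3],0,6.6],[[0,0,-6],0,6.6],[[0,0,-10],0,8],[[0,0,-14],0,8],[[4,-1,-15],0,8],[[8,-2,-15],0,8],[[12,-2,-15],0,8]]'
python3 - <<'E'
from h import *
goto((534.4,-278.6,165),(0.07,1))
snap("side","s17.png",(100,300,120,340),3.6)
snap("top","t17.png",(140,290,150,300),4)
for n in("top","side"):
  for q in("timer","timer_knob_grip"): print(n,q,[(d["conf"],d["position"]) for d in finder.recognise(q,n)])
E
```

```text
time_s: 30.7
tool_pos: [447.9, 35.3, 62.3]
tcp_rot: [-0.682, 0.731, 0.0, -0.001]
force: [-4.0, -0.5, 6.8]
grip_width: 54.7
time_s: 31.5
tool_pos: [448.7, 35.6, 61.7]
tcp_rot: [-0.682, 0.732, -0.0, -0.0]
force: [0.3, 0.5, 0.8]
grip_width: 66.0
time_s: 32.3
tool_pos: [461.2, -86.6, 213.5]
tcp_rot: [-0.682, 0.731, -0.001, 0.001]
force: [0.0, -0.5, 0.5]
grip_width: 79.8
shift cm [18.65 -8.61  4.87] yaw 0.1 at [461.2 -86.6 213.5] toolx [-0.07 -1.   -0.  ] j6 [ 0.16  0.15 -0.42  0.   -1.    1.34] t 32.3
top timer [(0.9, [186.0, 229.4]), (0.71, [248.6, 193.6])]
top timer_knob_grip [(0.55, [184.3, 228.4])]
side timer [(0.89, [193.3, 288.4])]
side timer_knob_grip [(0.75, [182.8, 285.2])]
```

View pics/s17.png

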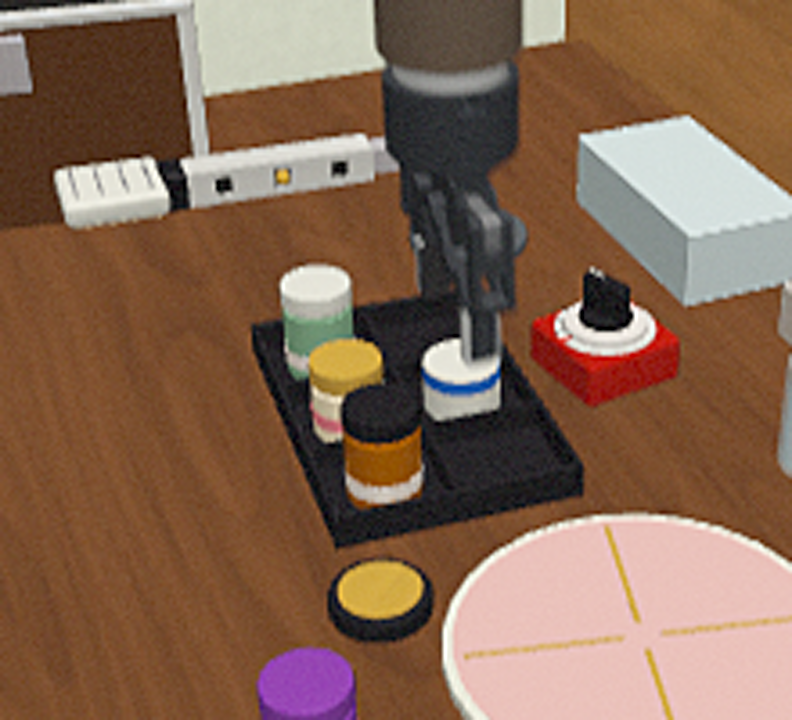

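View pics/t17.png

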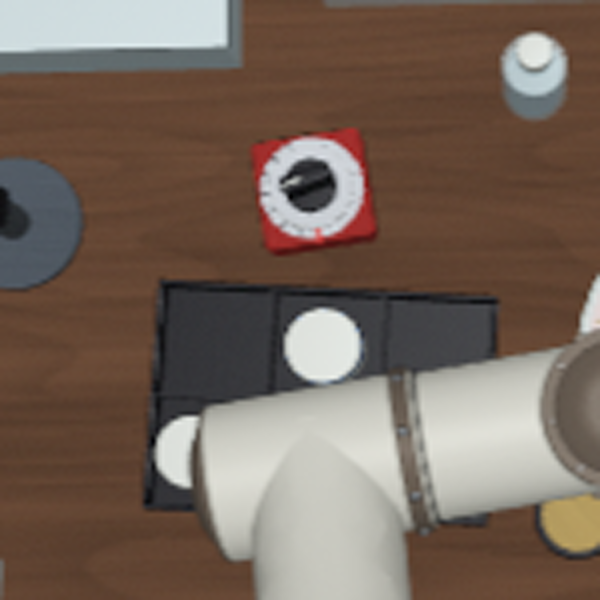

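Run:
```python
from h import *
snap("top","t18.png",(165,207,207,249),14)
snap("side","s18.png",(165,215,260,315),13)
```

```text
(no output)
```

View pics/t18.png

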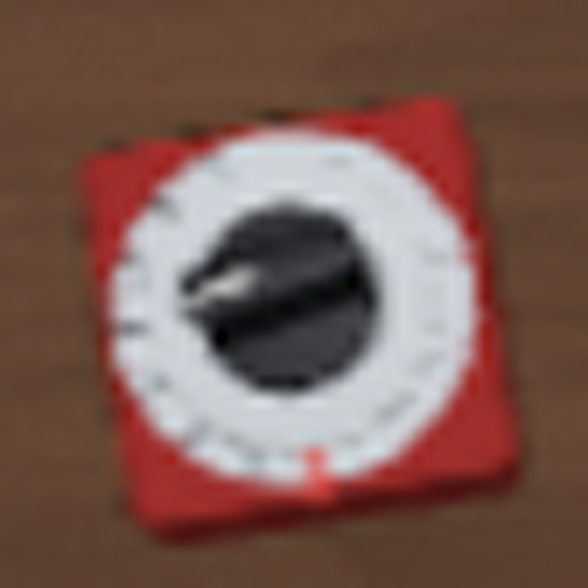

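View pics/s18.png

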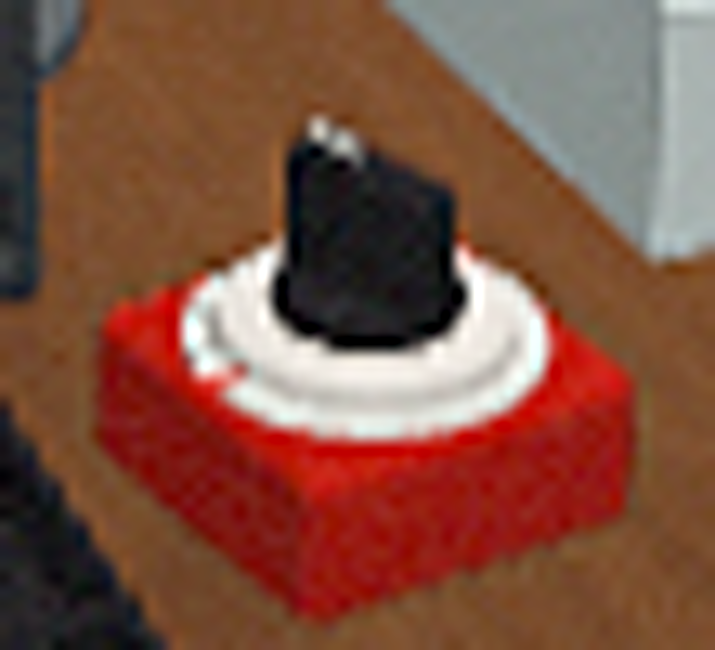

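Run:
```python
from h import *
T=lambda x,y:((x+.5)/14-.5+207,(y+.5)/14-.5+165)
S=lambda x,y:((x+.5)/13-.5+260,(y+.5)/13-.5+165)
print("dial c",back("top",T(292,307),44),"disc c",back("top",T(291,300),55))
m=back("top",T(318,475),42);print("mark",m)
a=back("top",T(195,297),86);b=back("top",T(255,272),86);print("stripe top",a,b,np.degrees(np.arctan2(*(a-b)[1::-1])))
a=back("side",S(312,122),86);b=back("side",S(355,150),86);print("stripe side",a,b,np.degrees(np.arctan2(*(a-b)[1::-1])))
a=back("side",S(312,122),86);b=back("side",S(450,190),86);print("bar side far edge",a,b,np.degrees(np.arctan2(*(a-b)[1::-1])))
for ax in((293,143),(455,188)): print(back("side",S(*ax),86))
for p in((85,155),(455,100),(520,475),(150,540)): print(back("top",T(*p),40).round(1))
c=np.array([627,123.])
for th in(95,100,105,110,115,120):
    d=np.array([np.cos(np.radians(th)),np.sin(np.radians(th))])
    q=[np.r_[c+s*21*d,86] for s in(1,-1)]
    u=proj("top",q);v=proj("side",q)
    print(th,((u-[207-.5,165-.5])*14).round(),((v-[260-.5,165-.5])*13).round())
```

```text
dial c [671.43259711 127.74699289  44.        ] disc c [670.94619776 126.58931132  55.        ]
mark [632.71306595 122.38927219  42.        ]
stripe top [666.13278195 144.02994648  86.        ] [671.46850419 130.66307318  86.        ] 111.76065090616297
stripe side [669.10812339 150.17595352  86.        ] [672.23351332 135.01879836  86.        ] 101.6510366089675
bar side far edge [669.10812339 150.17595352  86.        ] [683.31989783 110.88586503  86.        ] 109.8857658364134
[661.09247313 143.24258437  86.        ]
[684.72056734 111.24019257  86.        ]
[708.8 175.6  40. ]
[719.8  90.3  40. ]
[632.   76.4  40. ]
[618.9 161.2  40. ]
95 [[197. 480.]
 [386. 459.]] [[144. 174.]
 [241. 259.]]
100 [[198. 488.]
 [385. 451.]] [[136. 176.]
 [248. 257.]]
105 [[200. 496.]
 [383. 443.]] [[130. 178.]
 [255. 255.]]
110 [[203. 504.]
 [381. 436.]] [[123. 181.]
 [261. 252.]]
115 [[206. 511.]
 [377. 428.]] [[118. 184.]
 [267. 249.]]
120 [[210. 518.]
 [373. 421.]] [[112. 187.]
 [272. 245.]]
```

The tray now holds sage at side (188,207), cream at (196,228), amber at (206,244) and the pot at (228,225), all upright. The knob is at about (671,127) mm. Its stripe points to ~110° with the red mark at ~189°, so it needs about 79° anticlockwise.

```bash
python3 - <<'E'
from h import *
goto((671,127,160),(-np.cos(np.radians(20)),-np.sin(np.radians(20))))
E
python3 -m handwheel '[[[-3,-2.5,0],8,5],[[-6,-5,0],16,5],[[-9,-8,0],24,5],[[-12,-11,0],32,5],[[-15,-14,0],40,5],[[-18,-16.5,0],48,5],[[-20,-19,0],56,5],[[-22,-21,0],64,5]]'
python3 - <<'E'
from h import *
goto((671,127,130),(-np.cos(np.radians(20)),-np.sin(np.radians(20))))
E
```

```text
shift cm [-22.56 -19.57   5.21] yaw 66.1 at [460.2 -84.7 212. ] toolx [-0.07 -1.   -0.  ] j6 [ 0.17  0.15 -0.42 -0.   -1.    1.34] t 32.7
time_s: 33.5
tool_pos: [686.0, 121.9, 211.2]
tcp_rot: [-0.189, 0.982, -0.0, -0.0]
force: [-1.0, 0.9, -1.2]
grip_width: 49.8
shift cm [1.19 1.03 8.12] yaw 1.8 at [686.  121.9 211.2] toolx [-0.93 -0.37  0.  ] j6 [ 0.41  0.53  0.15  0.   -1.19 -0.03] t 33.5
```

```bash
python3 -m handwheel '[[[0.6,0.5,1],1.8,5],[[1.1,1,3],1.8,5],[[1.1,1,5],1.8,5],[[1.1,1,7],1.8,5],[[1.1,1,8],1.8,5],[[1.1,1,8],1.8,5],[[1.1,1,8],1.8,5],[[1.1,1,8],1.8,5]]' 20
python3 - <<'E'
from h import *
goto((671,127,79),(-np.cos(np.radians(20)),-np.sin(np.radians(20))))
snap("top","t19.png",(160,210,200,260),12)
snap("side","s19.png",(140,220,250,330),8)
E
```

```text
time_s: 34.3
tool_pos: [671.9, 124.8, 133.3]
tcp_rot: [-0.175, 0.984, 0.0, 0.001]
force: [0.2, -0.5, 0.1]
grip_width: 49.8
shift cm [0.02 0.24 5.43] yaw 0.2 at [671.9 124.8 133.3] toolx [-0.94 -0.35 -0.  ] j6 [ 0.42  0.57  0.01  0.   -1.01 -0.07] t 34.3
```

View pics/s19.png

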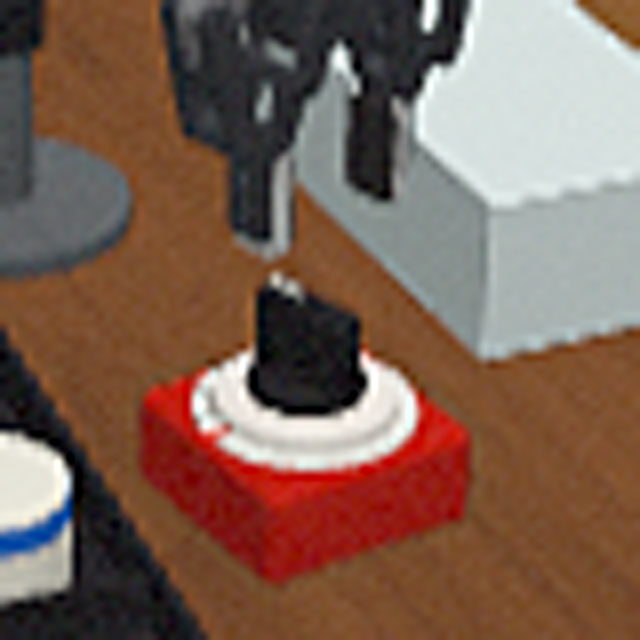

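View pics/t19.png

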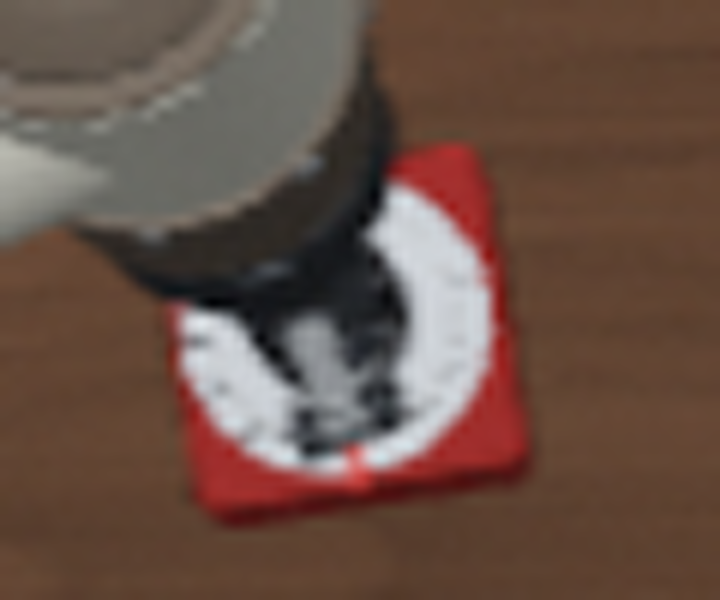

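The open fingers straddle the knob bar, which is at side px (288,185). Descending and gripping.

```bash
python3 -m handwheel '[[[0,0.1,1.5],0,5],[[0,0.1,3],0,5],[[0,0.1,4.5],0,5],[[0,0.1,5.3],0,5],[[0,0.1,5.3],0,4],[[0,0.1,5.3],0,2.5],[[0,0.1,5.3],0,1],[[0,0.1,5.3],0,1]]' 25
python3 -m handwheel '[[[0,0,0],0,0.5],[[0,0,0],0,0.5],[[0,0,0],0,0.5],[[0,0,0],0,0.5],[[0,0,0],0,0.5],[[0,0,0],0,0.5],[[0,0,0],0,0.5],[[0,0,0],0,0.5]]' 25
python3 - <<'E'
from h import *
goto((671,127,79)); s=get_state(); print(s["force"].round(1),s["moment"].round(2),s["grip_width"])
E
```

```text
time_s: 35.2
tool_pos: [671.2, 125.3, 79.5]
tcp_rot: [-0.175, 0.985, 0.0, 0.001]
force: [0.3, -0.2, 0.0]
grip_width: 13.4
time_s: 36.0
tool_pos: [671.2, 125.4, 79.5]
tcp_rot: [-0.175, 0.985, -0.0, 0.001]
force: [1.2, 0.0, 5.0]
grip_width: 13.2
shift cm [-0.04  0.16  0.05] yaw 0 at [671.2 125.4  79.5] toolx [-0.94 -0.35 -0.  ] j6 [ 0.42  0.63 -0.04  0.   -0.91 -0.07] t 36.0
[1.2 0.  5. ] [-0.08 -0.11 -0.03] 13.181602116003319
```

Gripped at 13.2 mm. Turning anticlockwise from above, which is negative yaw about the downward tool z.

```bash
python3 -m handwheel '[[[0,0,0],-5,0.5],[[0,0,0],-12,0.5],[[0,0,0],-20,0.5],[[0,0,0],-28,0.5],[[0,0,0],-36,0.5],[[0,0,0],-44,0.5],[[0,0,0],-52,0.5],[[0,0,0],-58,0.5]]' 25
python3 - <<'E'
from h import *
goto((671,127,79)); s=get_state(); print(s["force"].round(1),s["moment"].round(2),s["grip_width"])
snap("top","t20.png",(160,210,200,260),12)
E
python3 -m handwheel '[[[0,0,0],-4,0.5],[[0,0,0],-8,0.5],[[0,0,0],-12,0.5],[[0,0,0],-15,0.5],[[0,0,0],-18,0.5],[[0,0,0],-20,0.5],[[0,0,0],-20,0.5],[[0,0,0],-20,0.5]]' 25
python3 - <<'E'
from h import *
goto((671,127,79)); s=get_state(); print(s["force"].round(1),s["moment"].round(2),s["grip_width"])
E
```

```text
time_s: 36.8
tool_pos: [672.4, 126.8, 79.5]
tcp_rot: [-0.633, 0.775, -0.0, 0.003]
force: [1.4, 3.9, 2.8]
grip_width: 13.3
shift cm [0.   0.14 0.05] yaw 0 at [672.4 126.8  79.5] toolx [-0.2  -0.98 -0.  ] j6 [ 0.42  0.63 -0.04 -0.   -0.9   0.95] t 36.8
[1.4 3.9 2.8] [ 1.03 -0.56 -0.07] 13.252260593170295
time_s: 37.65
tool_pos: [672.4, 127.4, 79.5]
tcp_rot: [0.755, -0.655, 0.001, -0.003]
force: [2.6, 5.4, 3.0]
grip_width: 13.5
shift cm [0.02 0.14 0.05] yaw 0 at [672.4 127.4  79.5] toolx [ 0.14 -0.99 -0.  ] j6 [ 0.42  0.63 -0.04 -0.   -0.9   1.29] t 37.65
[2.6 5.4 3. ] [ 1.46 -0.64  0.03] 13.462776157954298
```

View pics/t20.png

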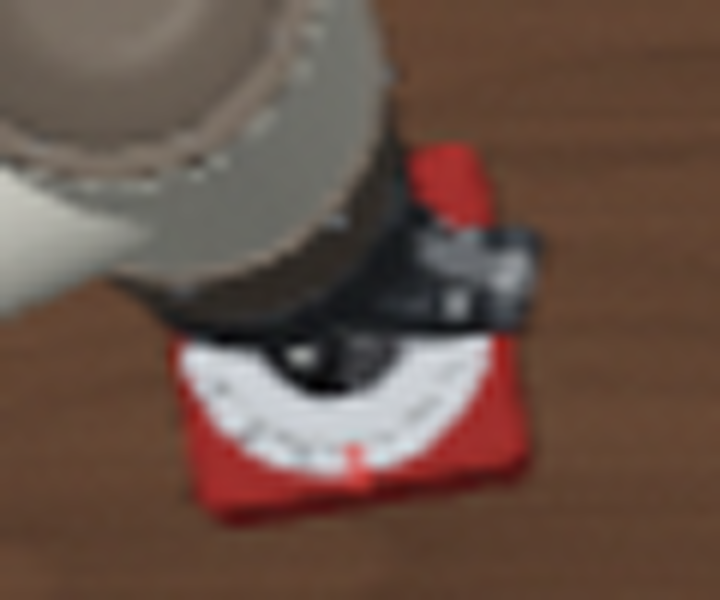

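```bash
python3 -m handwheel '[[[0,0,0],-1,0.5],[[0,0,0],-2,0.5],[[0,0,0],-3,0.5],[[0,0,0],-4,0.5],[[0,0,0],-5,0.5],[[0,0,0],-6,0.5],[[0,0,0],-6,0.5],[[0,0,0],-6,0.5]]' 25
python3 - <<'E'
from h import *
goto((671,127,79)); s=get_state(); print(s["force"].round(1),s["moment"].round(2),s["grip_width"])
E
```

```text
time_s: 38.45
tool_pos: [672.4, 127.3, 79.6]
tcp_rot: [0.786, -0.619, 0.0, -0.004]
force: [1.9, 5.8, 3.5]
grip_width: 13.4
shift cm [0.   0.14 0.06] yaw 0 at [672.4 127.3  79.6] toolx [ 0.23 -0.97 -0.  ] j6 [ 0.42  0.63 -0.04 -0.   -0.9   1.39] t 38.45
[1.9 5.8 3.5] [ 1.68 -0.63 -2.14] 13.389693629155243
```

The moment jumped to −2.1 N m, so the knob is on its stop. Releasing and lifting.

```bash
python3 -m handwheel '[[[0,0,0],0,1.5],[[0,0,0],0,3],[[0,0,0],0,4.5],[[0,0,0],0,5],[[0,0,-2],0,5],[[0,0,-5],0,5],[[0,0,-9],0,5],[[0,0,-13],0,5]]'
python3 - <<'E'
from h import *
goto((480,-100,260))
E
```

```text
time_s: 39.25
tool_pos: [669.9, 124.6, 209.1]
tcp_rot: [0.789, -0.615, -0.001, 0.001]
force: [0.5, 0.4, 0.1]
grip_width: 50.2
shift cm [17.15 23.91 -5.  ] yaw 0 at [669.9 124.6 209.1] toolx [ 0.24 -0.97  0.  ] j6 [ 0.42  0.51  0.11 -0.   -1.17  1.4 ] t 39.25
```

```bash
python3 -m handwheel '[[[2.5,2,-2],0,5],[[5,4,-4],0,5],[[7.5,6,-5],0,5],[[10,8,-5],0,5],[[13,10,-5],0,5],[[16,12,-5],0,5],[[19,14,-5],0,5],[[22,16,-5],0,5]]'
python3 -m handwheel '[[[3,2,0],0,5],[[6,4,0],0,5],[[9,6,0],0,5],[[12,8,0],0,5],[[15,10,0],0,5],[[17,12,0],0,5],[[17,13,0],0,5],[[17,13,0],0,5]]'
python3 - <<'E'
from h import *
goto((480,-330,260))
snap("top","t21.png",(150,300,100,300),4)
snap("top","t22.png",(165,207,207,249),14)
snap("side","s21.png",(110,320,100,330),3.4)
E
```

```text
time_s: 40.05
tool_pos: [568.1, -128.6, 258.4]
tcp_rot: [0.789, -0.615, -0.001, 0.0]
force: [0.5, -0.6, 0.5]
grip_width: 49.9
time_s: 40.85
tool_pos: [483.4, -324.2, 258.5]
tcp_rot: [0.788, -0.615, -0.001, 0.0]
force: [0.3, 0.4, 0.0]
grip_width: 50.1
shift cm [ 0.48  0.47 -0.15] yaw 0 at [ 483.4 -324.2  258.5] toolx [ 0.24 -0.97 -0.  ] j6 [-0.31  0.31 -0.09 -0.   -1.18  2.13] t 40.85
```

View pics/t21.png

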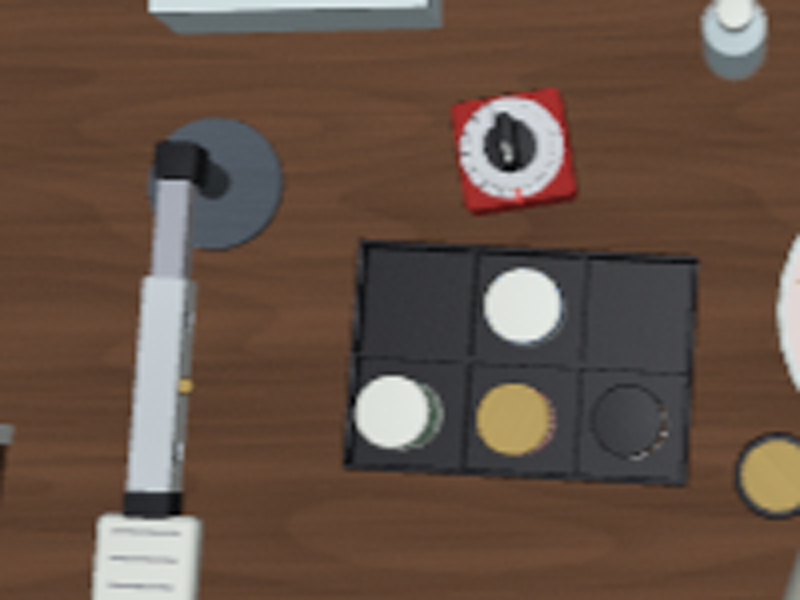

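View pics/t22.png

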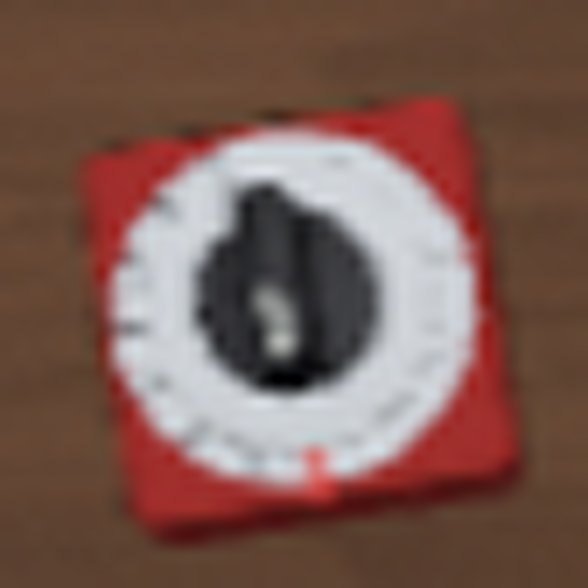

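View pics/s21.png

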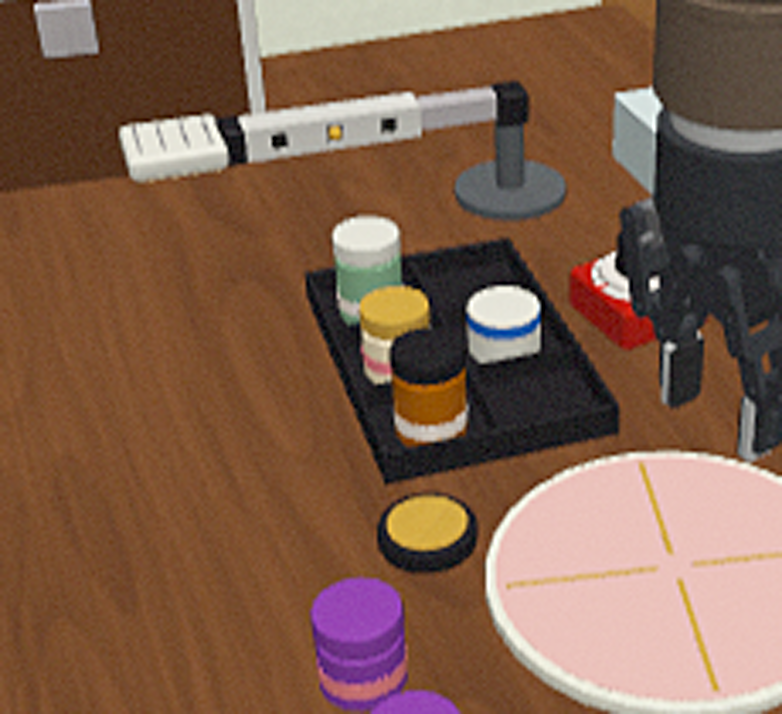

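The top view shows all four items upright in separate compartments and the pin out at (146,246). The stripe points down at the red mark. I'll clear the arm to see the knob from the side too.

```bash
python3 -m handwheel '[[[-2,2,0],0,5],[[-4,4,0],0,5],[[-6,6,-1],0,5],[[-8,7,-2],0,5],[[-10,8,-3],0,5],[[-12,8,-4],0,5],[[-14,8,-5],0,5],[[-16,8,-6],0,5]]'
python3 - <<'E'
from h import *
snap("side","s23.png",(165,215,260,315),13)
snap("side","s24.png")
S=lambda p:(p-[260-.5,165-.5])*13
c=np.array([671,127.])
for th in(185,190,195):
    d=np.array([np.cos(np.radians(th)),np.sin(np.radians(th))])
    n=np.array([-d[1],d[0]])
    q=[np.r_[c+a*21*d+b*7*n,86] for a,b in((1,1),(1,-1),(-1,-1),(-1,1))]
    print(th,S(proj("side",q)).round().tolist(), ((proj("top",q)-[207-.5,165-.5])*14).round().tolist())
print(get_state()["force"].round(1))
E
```

```text
time_s: 41.8
tool_pos: [368.4, -186.8, 319.4]
tcp_rot: [0.789, -0.614, 0.0, -0.0]
force: [0.5, -0.5, 1.1]
grip_width: 50.2
185 [[301.0, 205.0], [268.0, 177.0], [431.0, 132.0], [465.0, 160.0]] [[312.0, 364.0], [250.0, 370.0], [232.0, 185.0], [294.0, 178.0]]
190 [[308.0, 208.0], [270.0, 181.0], [424.0, 129.0], [463.0, 155.0]] [[320.0, 360.0], [258.0, 372.0], [224.0, 189.0], [286.0, 177.0]]
195 [[315.0, 210.0], [273.0, 185.0], [417.0, 127.0], [460.0, 151.0]] [[328.0, 355.0], [267.0, 372.0], [216.0, 194.0], [277.0, 176.0]]
[-0.3 -0.3 -0.8]
```

View pics/s23.png

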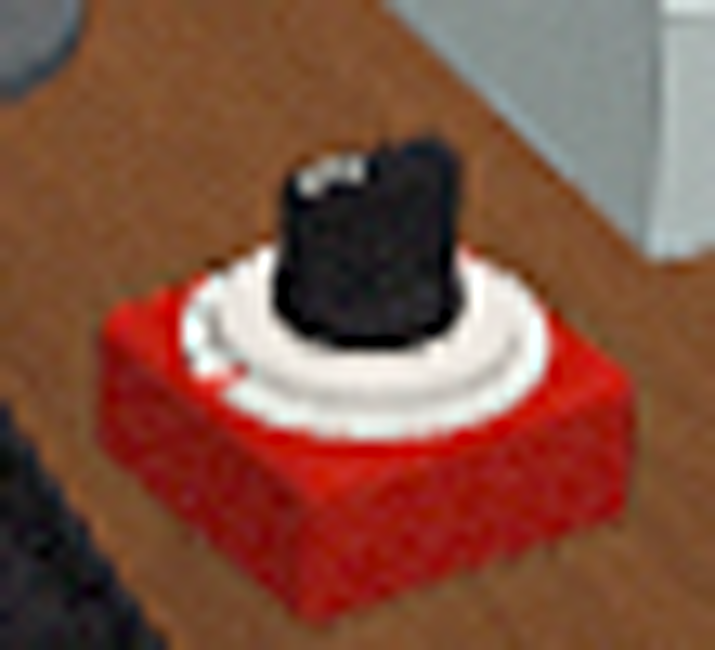

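View pics/s24.png

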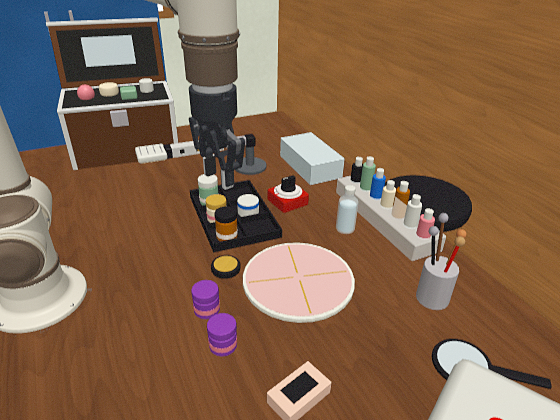

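Everything is in place: the stripe lines up with the red mark, the bystanders are unmoved and the arm is clear. Handing in.

Run:
```python
from h import *
print(workorder.job_done())
```

```text
the job is handed in; nothing more can be done
None
```

I drew the lamp in by one hole, moved the three items on the turntable into the case tray, turned the timer back to its stop, and handed the job in at about 42 s. No verdict was reported.

- **Lamp:** the sleeve is one hole in. In both cameras the brass pin shows proud in the middle hole.
- **Tray:** bottle_sage, jar_cream and bottle_amber each stand upright in their own near-row compartment. The pot already there (pot_blue, by its blue lid band) was left alone. jar_pink was absent, and the two purple look-alike jars were not touched.
- **Timer:** I turned the knob about 84° anticlockwise until it met the hard stop, where the moment jumped to about 2.1 N m. In the last pictures the stripe points at the red mark to within a few degrees. The small stripe alone read about 8° past the mark in the top view. The bar's own outline in the top view and the stripe in the side view agree with zero, so I put the 8° down to picture resolution.
- **Bystanders and arm:** the compact, spray bottle and powder box look unmoved. The arm ended clear of everything.

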